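# Load the sample basket, hang it over the warming tub and switch on

## Task

Stand every one of the small white sample bottles upright in the basket, one to a cell and down on the cell floor. Then lift the loaded basket by its handle bar and hang it by that bar, centred across both prongs of the hook over the warming tub, and once it hangs still push the tub's lever right over to on, leaving the other things on the bench where they are.

Things in the scene. Friction and masses are not known exactly. Their poses are not given: they have to be found in the camera images.
- bottle0: small white sample bottle with a tall narrow blue cap, standing upright. Body 48 mm across and 56 mm tall, shoulder to 64 mm, cap 24 mm across from 64 to 100 mm height; 40 to 85 g, heavy at the foot. Origin: centre of its underside, z up its axis. Four to six of the six are present (absent: None).
- bottle1: small white sample bottle with a tall narrow blue cap, standing upright. Body 48 mm across and 56 mm tall, shoulder to 64 mm, cap 24 mm across from 64 to 100 mm height; 40 to 85 g, heavy at the foot. Origin: centre of its underside, z up its axis. Four to six of the six are present (absent: None).
- bottle2: small white sample bottle with a tall narrow blue cap, standing upright. Body 48 mm across and 56 mm tall, shoulder to 64 mm, cap 24 mm across from 64 to 100 mm height; 40 to 85 g, heavy at the foot. Origin: centre of its underside, z up its axis. Four to six of the six are present (absent: None).
- bottle3: small white sample bottle with a tall narrow blue cap, standing upright. Body 48 mm across and 56 mm tall, shoulder to 64 mm, cap 24 mm across from 64 to 100 mm height; 40 to 85 g, heavy at the foot. Origin: centre of its underside, z up its axis. Four to six of the six are present (absent: None).
- bottle4: small white sample bottle with a tall narrow blue cap, standing upright. Body 48 mm across and 56 mm tall, shoulder to 64 mm, cap 24 mm across from 64 to 100 mm height; 40 to 85 g, heavy at the foot. Origin: centre of its underside, z up its axis. Four to six of the six are present (absent: None).
- bottle5: small white sample bottle with a tall narrow blue cap, standing upright. Body 48 mm across and 56 mm tall, shoulder to 64 mm, cap 24 mm across from 64 to 100 mm height; 40 to 85 g, heavy at the foot. Origin: centre of its underside, z up its axis. Four to six of the six are present (absent: None).
- basket: open white bottle basket, loose, 144 (x) x 184 (y) mm, walls 42 mm high, floor and walls 4 mm thick, dividers to 36 mm height. 2 by 3 cells: centres at x = -35, 35 and y = -60, 0, 60 mm, each 66 x 56 mm inside. 280 to 420 g. Starts empty on the bench. Origin: centre of its underside, z up. Its steel handle spans it lengthwise: see basket_bar
- basket_bar (a point): middle of the basket's fixed handle bar, which is 10 mm wide, 8 mm tall, 184 mm long along the basket's y, above x = 0, its middle 130 mm above the basket's underside, on an upright at each end (y = -90, 90 mm). Bottles go in on either side of it. Same axes as the basket
- tub: fixed open steel warming tub, 200 (x) x 240 (y) x 50 mm high; origin: centre of its underside. It carries the hook: two parallel round prongs, 8 mm thick, at y = -30 and 30 mm, that rise behind the tub at x = 125 mm and run level over it in -x, tops 200 mm above the bench, to tips at x = -30 mm upturned to 18 mm above the prong tops. Nothing crosses between the prongs there
- seat (a point): point midway between the prongs, level with their tops, 30 mm behind the tips, above the tub's origin; same axes as the tub. The hung bar lies across both prongs behind the tips, along the tub's y (either way round), its middle near this point; the basket then hangs with its underside 74 mm above the bench
- lever (a joint): switch lever of the tub, in front of it (pivot at x = -165, y = 0 mm in the tub's frame, 22 mm above the bench). 0 = off, leaning 0.5 rad towards the tub's -x; 1.0 = on, leaning 0.5 rad towards +x. Light (about 1 to 2 N at the tip), stays where it is left. Starts between 0 and 0.15.
- lever_tip (a point): centre of the black ball, 26 mm across, at the lever's end, 50 mm from the pivot
- tip_box: bystander: orange pipette-tip box, 100 x 70 x 45 mm; origin at the centre of its underside
- big_bottle: bystander: large amber bottle with a blue cap, 70 mm across, 150 mm tall; origin at the centre of its underside
- squat_jar: bystander: squat glass jar, 60 mm across, 55 mm tall; origin at the centre of its underside
- beaker: bystander: small glass beaker, 66 mm across, 70 mm tall; origin at the centre of its underside
- spare_cap: bystander: loose blue screw cap, 34 mm across, 16 mm tall; origin at the centre of its underside
Not all that is in view belongs to the job. Leave any purple look-alike of the bottle5 alone.

How it is judged:
By the outcome, as a careful person would: the job done as asked, in the order asked, and still so for the second after the job is handed in, with the robot touching nothing.
Of bottle0, bottle1, bottle2, bottle3, bottle4, bottle5 only 4 to 6 are there at a start; the rules pass over those that are not, and their reading is None.
At some moment in a run one of bottle0, bottle1, bottle2, bottle3, bottle4, bottle5 may be knocked a few centimetres aside while the robot is not near it.
It also fails if it takes over 208 s, if anything falls off the work surface, if the arm or the gripper's body presses on something with over 40 N, if the wrist force passes 120 N, or if a joint passes its speed limit or range.

## Robot

A 6-joint arm with a two-finger parallel gripper is mounted at the origin on the work surface. World frame = base frame: x ahead of the robot, y to its left, z up, the work surface at z = 0. Lengths are in m, angles in rad, forces in N, time in s.
With the tool pointing down it reaches from about 0.15 to 0.775 m from the base axis. Payload 6.1 kg.
Tool frame: the origin (TCP) lies at the centre of the arm's flange, where the gripper is bolted on; the fingertips stand 173 mm ahead of it and the grasp point (between the pads) lies ahead of it (arm.grip_depth is the z of the grasp point in the tool frame, in m); z points along the fingers, y is the line along which they close (so a half turn about z gives the same grasp; the last joint's range is limited). The gripper opens to 85 mm and grips with 20 to 120 N. Pads are 22 mm wide; open, the fingers measure 114 mm over their backs; the gripper's body (76 mm by 85 mm) begins 54 mm behind the grasp point. The pads swing forward as they close: fully open they stand 13 mm farther back than shut.
Start: joints at [-1.237, 0.126, -0.04, 1.405, 0, 1.571], TCP at [0.172, -0.496, 0.405] pointing down, gripper open.
Joint ranges: [-2.72, 2.72], [-0.95, 1.95], [-1.27, 1.35], [-1.78, 2.02], [-1.46, 1.47], [-3.14, 3.14]. Speed limits (rad/s): [2.39, 2.39, 3.01, 3.14, 3.14, 3.14].

## Interface

Orientations are given as a unit quaternion [w, x, y, z].
In Python, from station import arm gives the robot as it stands.
- The arm moves only by the tool step_arm, never from a script. Its argument "steps" is a list of rows, each a list of 3 entries, a list of its own where there are three numbers: the closure, from -1 (fully open) to 1 (shut), then the shift along the tool's x, y, z in m, then the turn, a rotation vector about the tool's x, y, z in degrees. A call has 1 to 10 rows; each row is the pose to reach, as a shift and turn from the pose commanded when the call began, along the tool's axes at that moment; what a row does not reach only later rows make up. A row lasts 1/8 s, in which the tool goes at most 62.5 mm and 10.7 degrees, less where a joint would pass 70% of its speed; a pose out of reach is approached as far as the arm can. A call with a gripper value outside its range is refused whole. The fingers move at their own pace and stop on an object; "newtons" is the grip in N (left out, the last holds). Time passes only in rows, so rows that repeat a pose let the fingers close. It gives the time, the measured TCP pose, the force, the opening and the grip force at its end, in the units of the state.
- arm.state(): the state, without advancing time (a new reading comes with each control period).
- arm.read_camera(name): name is "side" or "top"; returns a dict with "frame" (384x512x3 uint8, blue, green, red), "mtx" (3x3 intrinsics, pixels), "k1" (the pictures are not rectified: a ray, as slopes to the right and down, at radius r is drawn at 1 + k1 r^2 times it, then the intrinsics apply), "R" (3x3) and "t" (3): a world point X has camera coordinates R X + t. Camera axes: x right, y down, z forward; pixel columns grow to the right and rows downward; lengths in m; the calibration is good to about 2 mm. A picture is of the moment at which its call begins. There is no depth.
- arm.hand_in(): hands the job in; it is judged then, once.
The state is a dict: "clock": time; "q": joint angles; "dq": joint speeds; "effort": joint torques, N m; "tcp_pos": TCP position; "orientation": TCP orientation; "ft_force": force on the tool from outside, world axes, zero at the start; "moment": the same for the moment, N m; "opening": finger opening in m; "grasp_force": force on a finger pad.
Only numpy, scipy, OpenCV 4.12 (cv2) and the standard library are available. Lean on these libraries where they do the work, as an engineer would, in place of code of your own. Each camera call takes 0.05 s, during which the arm holds its last target. There are 200 camera calls.

## Working session

There is one attempt and no reset: what is moved stays moved. The work goes in short steps, Python scripts to look and compute and a tool call to move; the robot and the scene stay as the last step left them, time stands still between calls to the robot, and variables do not carry over. Pictures are saved under pics/ and viewed, at most 14 in all, crops included, and the job is handed in when it is done.

Besides the shell and the picture viewer there is one more tool, called in YAML: its name, and indented under it one key for each argument. step_arm: Moves the arm, as the interface text tells. Its arguments: {"type":"object","properties":{"steps":{"type":"array"},"newtons":{"type":"number"}},"required":["steps"]}

```bash
mkdir -p pics; ls
python3 - <<'E'
from station import arm
import cv2
print(arm.state(), arm.grip_depth)
for n in("top","side"):
    c=arm.read_camera(n); cv2.imwrite(f"pics/{n}0.png",cv2.resize(c["frame"],(800,600),interpolation=cv2.INTER_CUBIC)); print(n,c["mtx"],c["k1"],c["R"],c["t"])
E
```

```text
pics
{'clock': 0.0, 'q': array([-1.23699513e+00,  1.26374224e-01, -4.05890573e-02,  1.40539211e+00,
        2.04376676e-05,  1.57077572e+00]), 'dq': array([ 0.00117957,  0.00085008, -0.00030483, -0.00028606, -0.00129598,
        0.00189416]), 'effort': array([ 5.15284100e-04, -4.35920262e+01,  3.52919805e+01,  1.72994169e-02,
       -4.56371325e-06, -2.47033487e-07]), 'tcp_pos': array([ 0.17197022, -0.49590164,  0.40393996]), 'orientation': array([-7.70400813e-04,  9.86102386e-01,  1.66136922e-01, -1.19416740e-04]), 'ft_force': array([-0.05541002,  0.72767574, -0.10979351]), 'moment': array([ 0.05028365, -0.04177391, -0.01202363]), 'grasp_force': 0.0, 'opening': 0.0850658785416883} 0.1547
top [[463.25326595   0.         251.10657854]
 [  0.         463.25326595 194.48398435]
 [  0.           0.           1.        ]] -0.018016546409312 [[-0.02622778 -0.99961161 -0.0094197 ]
 [-0.98809964  0.02735208 -0.15136366]
 [ 0.15156252  0.00533767 -0.98843326]] [0.08707368 0.54153289 1.18286957]
side [[410.43004617   0.         253.06339233]
 [  0.         410.43004617 193.09816343]
 [  0.           0.           1.        ]] -0.06878850285097528 [[ 0.99972225 -0.02236879 -0.00742042]
 [-0.01948764 -0.60754633 -0.79404514]
 [ 0.01325358  0.7939692  -0.6078135 ]] [-0.53198165  0.179486    1.25280645]
```

View pics/top0.png

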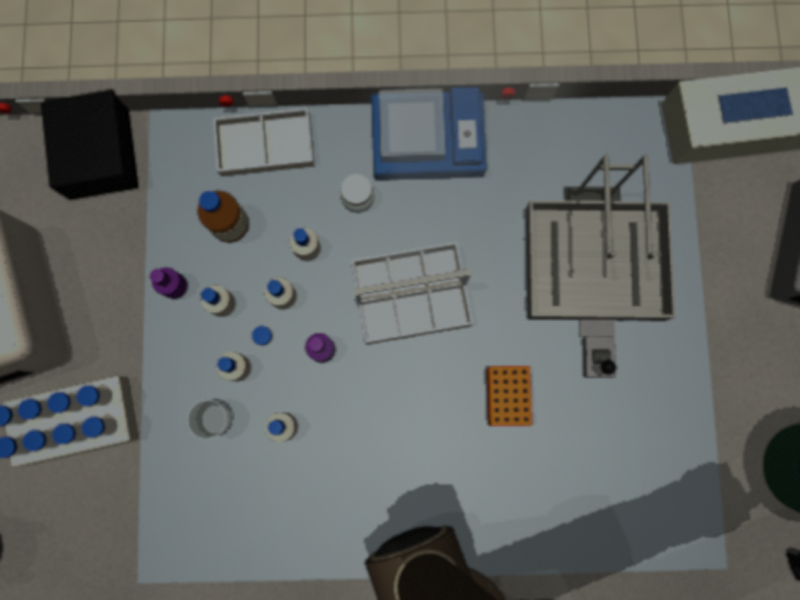

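View pics/side0.png

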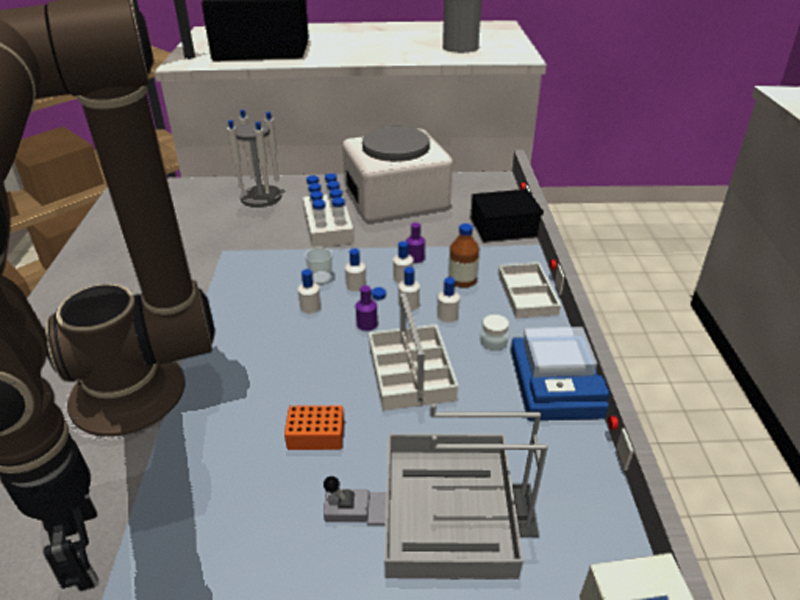

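The five white bottles with blue caps are at (302,238), (276,290), (212,297), (230,365) and (280,427) in the 800x600 top picture. Things that could be mistaken for them:
- Purple look-alikes at (168,282) and (320,347).
- Loose spare cap at (262,335).
- Rack caps at the lower left, off the mat.
- Amber bottle's cap at (208,200).

The basket with the bar is at (412,293); the two-cell tray at (265,140) is a decoy. The tub is at (600,260), with its lever ball at (608,367).

```bash
cat > h.py <<'E'
import cv2, numpy as np
from station import arm
from scipy.spatial.transform import Rotation as Rn
def ray(c,px):
    u=(np.array([px],float)-[c["mtx"][0,2],c["mtx"][1,2]])/c["mtx"][0,0]; u=u[0]
    s=u.copy()
    for _ in range(10): s=u/(1+c["k1"]*(s@s))
    return -c["R"].T@c["t"], c["R"].T@np.array([s[0],s[1],1])
def onz(c,px,z):
    o,d=ray(c,px); return o+d*(z-o[2])/d[2]
def tri(c1,p1,c2,p2):
    a,d=ray(c1,p1); b,e=ray(c2,p2)
    k=np.linalg.lstsq(np.c_[d,-e],b-a,rcond=None)[0]
    p,q=a+d*k[0],b+e*k[1]; return (p+q)/2,np.linalg.norm(p-q)
def proj(c,X):
    p=c["R"]@np.asarray(X,float)+c["t"]; s=p[:2]/p[2]; s=s*(1+c["k1"]*(s@s))
    return s*c["mtx"][0,0]+[c["mtx"][0,2],c["mtx"][1,2]]
def blobs(c,lo=(100,120,50),hi=(125,255,255),amin=15):
    m=cv2.inRange(cv2.cvtColor(c["frame"],cv2.COLOR_BGR2HSV),lo,hi)
    n,l,s,g=cv2.connectedComponentsWithStats(m)
    return [(g[i],s[i]) for i in range(1,n) if s[i,4]>=amin]
def caps(z=.092):
    c=arm.read_camera("top"); out=[]
    for g,s in blobs(c):
        if s[4]<400:
            p=onz(c,g,z)
            if abs(p[1])<.6 and p[0]<.75: out.append((p[:2].round(4),g.round(1),s[4]))
    return out
E
python3 - <<'E'
from h import *
for r in caps(): print(r)
t=arm.read_camera("top");s=arm.read_camera("side")
for r in blobs(s): print("side",r[0].round(1),r[1])
cv2.imwrite("pics/bt.png",cv2.resize(t["frame"][145:230,215:315],(800,680))[:600]) if 0 else None
a=cv2.resize(t["frame"][148:223,220:310],(600,500),interpolation=cv2.INTER_CUBIC) 
cv2.imwrite("pics/bt.png",a)
b=cv2.resize(s["frame"][180:265,230:300],(494,600),interpolation=cv2.INTER_CUBIC)
cv2.imwrite("pics/bs.png",b)
E
```

```text
(array([0.7189, 0.373 ]), array([133.6, 128.1]), np.int32(122))
(array([0.6541, 0.2217]), array([191.9, 150.8]), np.int32(61))
(array([0.569 , 0.2638]), array([175.6, 183.7]), np.int32(62))
(array([0.5594, 0.3717]), array([133.3, 188.6]), np.int32(66))
(array([0.4915, 0.2851]), array([167.2, 214.2]), np.int32(108))
(array([0.4463, 0.3433]), array([144.1, 232.8]), np.int32(64))
(array([0.4015, 0.5651]), array([ 55.7, 252.9]), np.int32(140))
(array([0.3514, 0.5548]), array([ 59.1, 273.1]), np.int32(143))
(array([0.3441, 0.2623]), array([176.4, 273.2]), np.int32(64))
side [213.6 121. ] [208 111  13  21 145]
side [201.6 122.6] [196 112  12  22 147]
side [297.6 146.1] [294 143   8   7  50]
side [257.5 159.3] [255 155   6  10  58]
side [226.5 163.9] [224 159   6  11  61]
side [261.5 176. ] [259 171   6  11  62]
side [196.2 177.5] [193 172   7  12  65]
side [287.2 182.6] [284 177   7  12  65]
side [241.8 187.3] [237 184  10   8  59]
side [359.4 251. ] [ 327  216   63   53 1415]
side [421.9 382.7] [416 382  11   2  15]
```

View pics/bt.png

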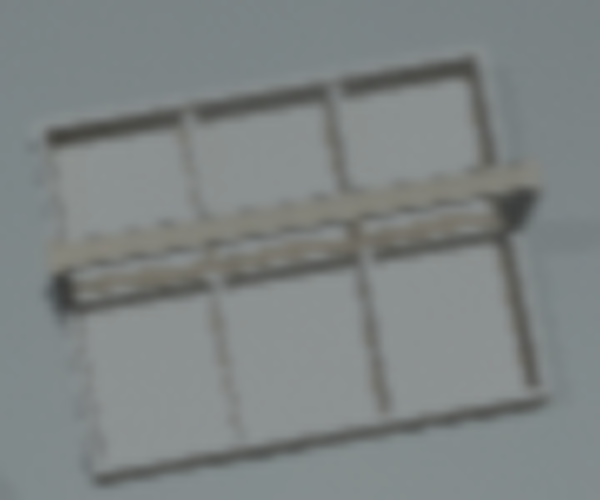

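View pics/bs.png

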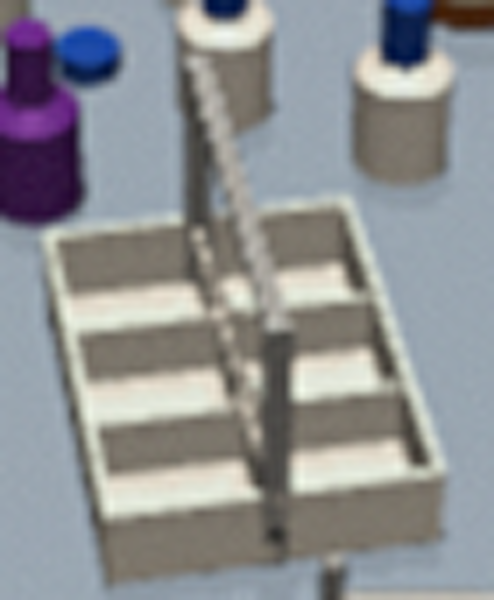

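The crops show the empty basket, with its bar from (52,254) to (538,178) in the top crop and rim corners clearly visible in both. The blobs match the five blue-capped white bottles. The spare cap at (167,214) and the amber cap at (134,128) are excluded.

Run:
```python
from h import *
from scipy.optimize import least_squares
t=arm.read_camera("top");s=arm.read_camera("side")
T=lambda p:(np.array(p)+.5)/6.6667-.5+[220,148]
S=lambda p:(np.array(p)+.5)/7.057-.5+[230,180]
W=lambda p:(np.array(p)+.5)/1.5625-.5
pts=[(t,T((52,254)),(0,92,.132)),(t,T((538,178)),(0,-92,.132)),
(t,T((42,130)),(72,92,.042)),(t,T((482,57)),(72,-92,.042)),(t,T((548,400)),(-72,-92,.042)),(t,T((95,482)),(-72,92,.042)),
(s,S((43,235)),(-72,92,.042)),(s,S((352,200)),(72,92,.042)),(s,S((445,468)),(72,-92,.042)),(s,S((107,518)),(-72,-92,.042)),(s,S((282,325)),(0,-92,.134)),(s,S((195,60)),(0,92,.134))]
w=np.array([onz(c,p,m[2])[:2] for c,p,m in pts]); m=np.array([[a[2][0]/1e3,a[2][1]/1e3] for a in pts])
f=lambda v:(m@np.array([[np.cos(v[2]),np.sin(v[2])],[-np.sin(v[2]),np.cos(v[2])]])+v[:2]-w)
r=least_squares(lambda v:f(v).ravel(),[.5,0,0],loss='soft_l1',f_scale=.003)
print(r.x,np.degrees(r.x[2]));print((f(r.x)*1e3).round(1))
for a,b in[((191.9,150.8),(287.2,182.6)),((175.6,183.7),(261.5,176)),((133.3,188.6),(257.5,159.3)),((144.1,232.8),(226.5,163.9)),((176.4,273.2),(196.2,177.5))]: print(tri(t,a,s,b))
for a,b in[((609,257),(432,412)),((650,257),(434,446)),((608,367),(331,484))]: print("tub",tri(t,W(a),s,W(b)))
for p in[(528,203),(669,204),(673,318),(529,318)]: print("rim",onz(t,W(p),.05))
for p in[(388,436),(508,436),(521,576),(386,576)]: print("srim",onz(s,W(p),.05))
print(-t["R"].T@t["t"],-s["R"].T@s["t"])
```

```text
[0.56330703 0.04011072 0.14882261] 8.526907167668233
[[-3.6  1.5]
 [ 0.2 -0.6]
 [ 1.4  4. ]
 [ 3.8 -0.9]
 [ 0.6 -1.7]
 [ 0.9  0.9]
 [-0.3  0.6]
 [-1.4  1.2]
 [-0.1 -3.9]
 [-1.2 -0.7]
 [-1.  -3.6]
 [ 0.7  2.6]]
(array([0.65439514, 0.22239815, 0.08493529]), np.float64(0.0025897078334693553))
(array([0.56914817, 0.2648949 , 0.08425781]), np.float64(0.002621850517135919))
(array([0.55915414, 0.37386004, 0.08310767]), np.float64(0.003587551911314463))
(array([0.44561477, 0.34487213, 0.08428007]), np.float64(0.0022364143555751153))
(array([0.34308711, 0.26339495, 0.08406426]), np.float64(0.0017380326904346231))
tub (array([ 0.58125529, -0.25099184,  0.20040157]), np.float64(0.00013599689825208813))
tub (array([ 0.58006732, -0.31272284,  0.19789497]), np.float64(5.449371146145448e-05))
tub (array([ 0.42569178, -0.27622305,  0.06819612]), np.float64(0.0011024939399570182))
rim [ 0.71146554 -0.16431854  0.05      ]
rim [ 0.70302762 -0.40602448  0.05      ]
rim [ 0.5059977  -0.39600865  0.05      ]
rim [ 0.51267157 -0.1550669   0.05      ]
srim [ 0.51558743 -0.1652601   0.05      ]
srim [ 0.72156562 -0.17182237  0.05      ]
srim [ 0.69983576 -0.42900403  0.05      ]
srim [ 0.50935561 -0.422813    0.05      ]
[0.35809351 0.06591404 1.25197623] [ 0.51872748 -0.89754346  0.90004514]
```

```bash
cat >> h.py <<'E'
BK=np.array([.5633,.0401]); BY=np.radians(8.53)
def cell(lx,ly,b=None,a=None):
    b=BK if b is None else b; a=BY if a is None else a
    c,s=np.cos(a),np.sin(a); return b+[c*lx-s*ly,s*lx+c*ly]
def plan(pts,heading=BY,prev=None):
    """tool-axis shifts (mm) from the pose now for grasp points (x,y,z); and the turn about tool z"""
    st=arm.state(); q=st["orientation"]; R=Rn.from_quat([*q[1:],q[0]]).as_matrix()
    h=np.arctan2(R[1,0],R[0,0]); print("t",round(st["clock"],2),"heading",np.degrees(h).round(2),"tilt",R[2].round(4),"turn z",np.degrees(h-heading).round(2),"open",st["opening"],"g",st["grasp_force"])
    print("grasp pt",(st["tcp_pos"]+R[:,2]*arm.grip_depth).round(4))
    for p in pts:
        tcp=np.array([p[0],p[1],p[2]+arm.grip_depth]); print(np.round(p,3),(1e3*R.T@(tcp-st["tcp_pos"])).round(1))
E
python3 -c "
from h import *
plan([(.343,.263,.24),(.343,.263,.088)])"
```

```text
t 0.35 heading 19.13 tilt [-0.e+00 -4.e-04 -1.e+00] turn z 10.6 open 0.08542781517826768 g 0.0
grasp pt [ 0.172  -0.4959  0.2498]
[0.343 0.263 0.24 ] [ 410.3 -661.1   10.1]
[0.343 0.263 0.088] [ 410.3 -661.   162.1]
```

step_arm:
  steps:
    - [-0.2,[0.41,-0.661,0.01],[0,0,10.6]]
    - [-0.2,[0.41,-0.661,0.01],[0,0,10.6]]
    - [-0.2,[0.41,-0.661,0.01],[0,0,10.6]]
    - [-0.2,[0.41,-0.661,0.01],[0,0,10.6]]
    - [-0.2,[0.41,-0.661,0.01],[0,0,10.6]]
    - [-0.2,[0.41,-0.661,0.01],[0,0,10.6]]
    - [-0.2,[0.41,-0.661,0.01],[0,0,10.6]]
    - [-0.2,[0.41,-0.661,0.01],[0,0,10.6]]
    - [-0.2,[0.41,-0.661,0.01],[0,0,10.6]]
    - [-0.2,[0.41,-0.661,0.01],[0,0,10.6]]
  newtons: 30

```text
clock: 1.6
tcp_pos: [0.3155, 0.066, 0.397]
orientation: [-0.016, 0.995, 0.098, -0.001]
ft_force: [0.3, -0.4, 0.2]
opening: 0.0512
grasp_force: 0.0
```

```bash
python3 -c "
from h import *
plan([(.343,.263,.24),(.343,.263,.088)])
print([c[:2] for c in caps()])"
```

```text
t 1.6 heading 11.25 tilt [ 8.000e-04 -3.130e-02 -9.995e-01] turn z 2.72 open 0.051187358200466354 g 0.0
grasp pt [0.3147 0.0708 0.2424]
[0.343 0.263 0.24 ] [  65.4 -187.7    8.2]
[0.343 0.263 0.088] [  65.3 -182.9  160.2]
[(array([0.7186, 0.3728]), array([133.7, 128.2])), (array([0.6536, 0.2212]), array([192. , 150.9])), (array([0.5686, 0.2635]), array([175.7, 183.9])), (array([0.5594, 0.3717]), array([133.3, 188.6])), (array([0.4916, 0.2851]), array([167.2, 214.2])), (array([0.4463, 0.3431]), array([144.1, 232.7])), (array([0.4016, 0.5652]), array([ 55.7, 252.9])), (array([0.3514, 0.5548]), array([ 59.1, 273.1])), (array([0.3441, 0.2623]), array([176.4, 273.2]))]
```

step_arm:
  steps:
    - [-0.2,[0.06,-0.144,0.002],[0,0,2.0]]
    - [-0.2,[0.06,-0.144,0.002],[0,0,2.0]]
    - [-0.2,[0.06,-0.144,0.002],[0,0,2.0]]
    - [-0.2,[0.06,-0.144,0.002],[0,0,2.0]]
    - [-0.2,[0.06,-0.144,0.002],[0,0,2.0]]
    - [-0.2,[0.06,-0.144,0.002],[0,0,2.0]]

```text
clock: 2.4
tcp_pos: [0.3746, 0.0878, 0.3983]
orientation: [-0.036, 0.994, 0.104, -0.005]
ft_force: [-0.6, 0.6, -0.0]
opening: 0.0511
grasp_force: 0.0
```

```bash
python3 -c "
from h import *
plan([(.3435,.263,.24),(.3435,.263,.087)])"
```

```text
t 2.4 heading 11.92 tilt [-0.0029 -0.0728 -0.9973] turn z 3.39 open 0.05108952193717412 g 0.0
grasp pt [0.3718 0.0987 0.244 ]
[0.344 0.263 0.24 ] [   5.8 -177.1   16.5]
[0.344 0.263 0.087] [   6.2 -166.   169.1]
```

```bash
python3 -c "
from h import *
s=arm.state();print(s['q'],s['dq'])"
```

```text
[ 0.20705438 -0.1378753  -0.31605905  1.39553616  0.07283237  3.14059881] [ 0.00604735  0.02125949  0.02202241 -0.00130989  0.00046739  0.00111066]
```

step_arm:
  steps:
    - [-0.2,[0,0,0],[0,0,0]]
    - [-0.2,[0,0,0],[0,0,0]]

```text
clock: 2.65
tcp_pos: [0.3745, 0.0879, 0.3983]
orientation: [-0.036, 0.994, 0.104, -0.005]
ft_force: [0.4, -0.4, -0.2]
opening: 0.0513
grasp_force: 0.0
```

```bash
python3 -c "
from h import *
s=arm.state();print(s['q'],s['dq'])
plan([(.3435,.263,.24),(.3435,.263,.087)])"
```

```text
[ 0.20740844 -0.13809201 -0.31620725  1.3954309   0.07288495  3.14061095] [ 0.00058413 -0.00055698 -0.00070426  0.0005643   0.00076391 -0.0001974 ]
t 2.65 heading 11.94 tilt [-0.0027 -0.0728 -0.9973] turn z 3.41 open 0.051339132642419974 g 0.0
grasp pt [0.3717 0.0988 0.244 ]
[0.344 0.263 0.24 ] [   5.9 -177.    16.6]
[0.344 0.263 0.087] [   6.3 -165.9  169.1]
```

```bash
sed -i 's/heading=BY/heading=BY+np.pi/' h.py
cat >> h.py <<'E'
_plan=plan
def plan(pts,heading=BY+np.pi):
    _plan(pts,heading); q=arm.state()["orientation"]; R=Rn.from_quat([*q[1:],q[0]])
    c,s=np.cos(heading),np.sin(heading); G=Rn.from_matrix(np.array([[c,s,0],[s,-c,0],[0,0,-1.]]))
    print("rotvec",(R.inv()*G).as_rotvec(degrees=True).round(2))
E
```

```text
(no output)
```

step_arm:
  steps:
    - [-0.2,[0,-0.06,0],[0,0,-10]]
    - [-0.2,[0,-0.12,0],[0,0,-20]]
    - [-0.2,[0,-0.17,0.01],[0,0,-30]]
    - [-0.2,[0,-0.17,0.01],[0,0,-40]]
    - [-0.2,[0,-0.17,0.01],[0,0,-50]]
    - [-0.2,[0,-0.17,0.01],[0,0,-60]]
    - [-0.2,[0,-0.17,0.01],[0,0,-70]]
    - [-0.2,[0,-0.17,0.01],[0,0,-80]]
    - [-0.2,[0,-0.17,0.01],[0,0,-90]]
    - [-0.2,[0,-0.17,0.01],[0,0,-90]]

```text
clock: 3.9
tcp_pos: [0.3393, 0.2545, 0.4007]
orientation: [-0.029, 0.63, 0.776, 0.022]
ft_force: [0.6, 0.2, -0.8]
opening: 0.0512
grasp_force: 0.0
```

```bash
python3 -c "
from h import *
print(arm.state()['q'])
plan([(.3435,.263,.24),(.3435,.263,.087)])"
```

```text
[ 0.62395537 -0.07836457 -0.25886608  1.363284    0.06779992  1.98916195]
t 3.9 heading 101.83 tilt [ 0.0729 -0.0028 -0.9973] turn z -86.7 open 0.05118842391138759 g 0.0
grasp pt [0.3366 0.2654 0.2464]
[0.344 0.263 0.24 ] [7.  5.8 6.5]
[0.344 0.263 0.087] [ -4.1   6.3 159.1]
rotvec [  3.03  -3.47 -86.66]
```

step_arm:
  steps:
    - [-0.2,[0.007,0.006,0.006],[0.3,-0.4,-9.6]]
    - [-0.2,[0.007,0.006,0.006],[0.6,-0.8,-19.2]]
    - [-0.2,[0.007,0.006,0.006],[1.0,-1.2,-28.9]]
    - [-0.2,[0.007,0.006,0.006],[1.3,-1.5,-38.5]]
    - [-0.2,[0.007,0.006,0.006],[1.7,-1.9,-48.1]]
    - [-0.2,[0.007,0.006,0.006],[2.0,-2.3,-57.8]]
    - [-0.2,[0.007,0.006,0.006],[2.4,-2.7,-67.4]]
    - [-0.2,[0.007,0.006,0.006],[2.7,-3.1,-77]]
    - [-0.2,[0.007,0.006,0.006],[3.03,-3.47,-86.66]]
    - [-0.2,[0.007,0.006,0.006],[3.03,-3.47,-86.66]]

```text
clock: 5.15
tcp_pos: [0.3437, 0.2631, 0.3952]
orientation: [0.0, -0.073, 0.997, 0.0]
ft_force: [0.6, 0.9, 0.2]
opening: 0.0512
grasp_force: 0.0
```

```bash
python3 -c "
from h import *
print(arm.state()['q'])
plan([(.3435,.263,.24),(.3435,.263,.087)])"
```

```text
[ 6.53283746e-01 -4.80792298e-02 -2.42013751e-01  1.37680861e+00
  4.70645635e-05  5.06777725e-01]
t 5.15 heading -171.61 tilt [-0.e+00  1.e-04 -1.e+00] turn z -360.14 open 0.05121892488586572 g 0.0
grasp pt [0.3437 0.2631 0.2405]
[0.344 0.263 0.24 ] [ 0.2 -0.   0.5]
[0.344 0.263 0.087] [  0.2  -0.  153.5]
rotvec [ 0.    0.   -0.14]
```

step_arm:
  steps:
    - [-0.2,[0,0,0.06],[0,0,0]]
    - [-0.2,[0,0,0.12],[0,0,0]]
    - [-0.2,[0,0,0.152],[0,0,0]]
    - [-0.2,[0,0,0.152],[0,0,0]]
    - [1,[0,0,0.152],[0,0,0]]
    - [1,[0,0,0.152],[0,0,0]]
    - [1,[0,0,0.152],[0,0,0]]
    - [1,[0,0,0.152],[0,0,0]]
    - [1,[0,0,0.13],[0,0,0]]
    - [1,[0,0,0.1],[0,0,0]]
  newtons: 30

```text
clock: 6.4
tcp_pos: [0.3436, 0.2629, 0.2959]
orientation: [-0.0, -0.075, 0.997, -0.0]
ft_force: [0.1, 0.1, -0.4]
opening: 0.0228
grasp_force: 29.6
```

step_arm:
  steps:
    - [1,[0,0,-0.06],[0,0,0]]
    - [1,[0,0,-0.1],[0,0,0]]
    - [1,[0,0,-0.1],[0,0,0]]

```text
clock: 6.78
tcp_pos: [0.3443, 0.2635, 0.3992]
orientation: [0.003, -0.075, 0.997, 0.002]
ft_force: [0.4, 0.4, -1.9]
opening: 0.0231
grasp_force: 29.7
```

```bash
python3 -c "
from h import *
c=cell(-.037,.06)
plan([(*c,.25),(*c,.1),(*c,.093)])
c=arm.read_camera('side'); u=proj(c,arm.state()['tcp_pos']-[0,0,.2]).astype(int); print(u)
y,x=max(u[1]-60,0),u[0]-60
cv2.imwrite('pics/g1.png',cv2.resize(c['frame'][y:y+120,x:x+120],(480,480)))"
```

```text
t 6.78 heading -171.39 tilt [-0.0064  0.0036 -1.    ] turn z -359.92 open 0.023133090296651806 g 29.699583649635315
grasp pt [0.3452 0.2642 0.2445]
[0.518 0.094 0.25 ] [-146.2 -193.6   -5.3]
[0.518 0.094 0.1  ] [-145.2 -194.1  144.7]
[0.518 0.094 0.093] [-145.2 -194.2  151.7]
rotvec [0.21 0.37 0.09]
[193 149]
```

View pics/g1.png

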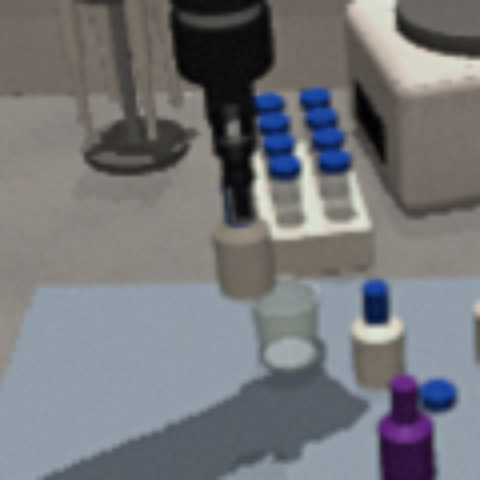

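The bottle hangs straight in the gripper at (245,230). Next is the near-left cell.

step_arm:
  steps:
    - [1,[-0.035,-0.046,0],[0,0,0]]
    - [1,[-0.07,-0.093,0],[0,0,0]]
    - [1,[-0.105,-0.139,0],[0,0,0]]
    - [1,[-0.146,-0.194,0],[0,0,0]]
    - [1,[-0.146,-0.194,0],[0,0,0]]
    - [1,[-0.146,-0.194,0],[0,0,0]]
    - [1,[-0.146,-0.194,0],[0,0,0]]

```text
clock: 7.7
tcp_pos: [0.5164, 0.094, 0.3948]
orientation: [-0.0, -0.076, 0.997, 0.0]
ft_force: [-0.2, 0.1, -1.4]
opening: 0.023
grasp_force: 29.8
```

```bash
python3 -c "
from h import *
c=cell(-.037,.06)
plan([(*c,.25),(*c,.115),(*c,.093)])"
```

```text
t 7.7 heading -171.29 tilt [ 9.e-04  3.e-04 -1.e+00] turn z -359.82 open 0.023006560798308005 g 29.79391783475876
grasp pt [0.5163 0.094  0.2401]
[0.518 0.094 0.25 ] [-1.3 -0.3 -9.9]
[0.518 0.094 0.115] [ -1.5  -0.3 125.1]
[0.518 0.094 0.093] [ -1.5  -0.3 147.1]
rotvec [ 0.02 -0.05  0.18]
```

step_arm:
  steps:
    - [1,[-0.001,0,0.05],[0,0,0]]
    - [1,[-0.001,0,0.09],[0,0,0]]
    - [1,[-0.001,0,0.107],[0,0,0]]
    - [1,[-0.001,0,0.107],[0,0,0]]
    - [1,[-0.001,0,0.107],[0,0,0]]

```text
clock: 8.32
tcp_pos: [0.5187, 0.0938, 0.29]
orientation: [0.001, -0.076, 0.997, 0.0]
ft_force: [0.9, 0.4, -0.1]
opening: 0.0231
grasp_force: 29.8
```

```bash
python3 -c "
from h import *
s=arm.read_camera('side');t=arm.read_camera('top')
a=cv2.resize(s['frame'][160:265,225:305],(457,600),interpolation=cv2.INTER_CUBIC)
b=cv2.resize(t['frame'][148:238,220:310],(343,343),interpolation=cv2.INTER_CUBIC)
im=np.zeros((600,800,3),np.uint8);im[:,:457]=a;im[:343,457:]=b
cv2.imwrite('pics/p1.png',im)"
```

```text
(no output)
```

View pics/p1.png

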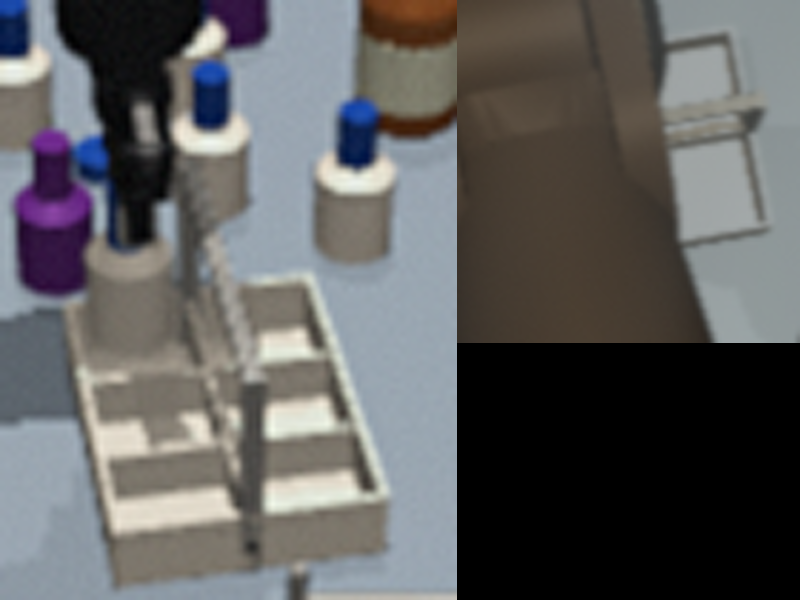

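The bottle sits over the near-left cell, inside the walls and clear of the bar. I'll lower it and watch the force.

step_arm:
  steps:
    - [1,[0,0,0.015],[0,0,0]]
    - [1,[0,0,0.03],[0,0,0]]
    - [1,[0,0,0.042],[0,0,0]]
    - [1,[0,0,0.043],[0,0,0]]
    - [1,[0,0,0.043],[0,0,0]]

```text
clock: 9.05
tcp_pos: [0.5188, 0.0933, 0.2463]
orientation: [0.001, -0.075, 0.997, -0.0]
ft_force: [-2.3, -0.4, 11.6]
opening: 0.0231
grasp_force: 33.9
```

```bash
python3 -c "
from h import *
c=cell(-.037,.06)
print(arm.state()['ft_force'],arm.state()['moment'])
plan([(*c,.0925)])"
```

```text
[-2.33160279 -0.37643777 11.62575739] [-0.28647193  0.2676565  -0.04210276]
t 9.05 heading -171.38 tilt [-2.9e-03 -5.0e-04 -1.0e+00] turn z -359.91 open 0.023101776339600047 g 33.85112822055817
grasp pt [0.5193 0.0933 0.0916]
[0.518 0.094 0.092] [ 0.9  0.8 -0.9]
rotvec [-0.03  0.17  0.09]
```

step_arm:
  steps:
    - [0.1,[0,0,0],[0,0,0]]
    - [-0.15,[0,0,0],[0,0,0]]
    - [-0.15,[0,0,0],[0,0,0]]
    - [-0.2,[0,0,-0.03],[0,0,0]]
    - [-0.2,[0,0,-0.09],[0,0,0]]
    - [-0.2,[0,0,-0.148],[0,0,0]]
    - [-0.2,[0,0.06,-0.148],[0,0,0]]
    - [-0.2,[0.02,0.12,-0.148],[0,0,0]]
    - [-0.2,[0.036,0.18,-0.148],[0,0,0]]
    - [-0.2,[0.036,0.24,-0.148],[0,0,0]]

```text
clock: 10.3
tcp_pos: [0.4452, 0.3267, 0.3934]
orientation: [0.0, -0.075, 0.997, 0.0]
ft_force: [1.3, -0.0, 0.7]
opening: 0.0511
grasp_force: 0.0
```

step_arm:
  steps:
    - [-0.2,[0,0.018,0],[0,0,0]]
    - [-0.2,[0,0.018,0],[0,0,0]]
    - [-0.2,[0,0.018,0],[0,0,0]]

```text
clock: 10.68
tcp_pos: [0.4442, 0.342, 0.393]
orientation: [-0.0, -0.075, 0.997, -0.0]
ft_force: [-0.6, -0.3, -0.1]
opening: 0.051
grasp_force: 0.0
```

```bash
python3 -c "
from h import *
print([(c[0],c[2]) for c in caps()])
s=arm.read_camera('side');print([b[0].round(1) for b in blobs(s)])
plan([(.446,.344,.24),(.446,.344,.0885)])"
```

```text
[(array([0.7186, 0.3728]), np.int32(123)), (array([0.6532, 0.2213]), np.int32(66)), (array([0.5686, 0.2633]), np.int32(65)), (array([0.5592, 0.3713]), np.int32(68)), (array([0.5163, 0.0926]), np.int32(46)), (array([0.4913, 0.2851]), np.int32(109)), (array([0.4454, 0.3431]), np.int32(56))]
[array([213.6, 121. ]), array([201.6, 122.6]), array([297.6, 146.1]), array([257.5, 159.3]), array([226.4, 164.2]), array([261.5, 176. ]), array([287.2, 182.7]), array([241.7, 187.1]), array([246.5, 207.2]), array([359.6, 251.1]), array([421.9, 382.7])]
t 10.78 heading -171.47 tilt [-1.e-04 -2.e-04 -1.e+00] turn z -360.0 open 0.05129623509632121 g 0.0
grasp pt [0.4444 0.3416 0.2386]
[0.446 0.344 0.24 ] [-2.   2.1 -1.4]
[0.446 0.344 0.088] [ -1.9   2.1 150.1]
rotvec [-0.01  0.   -0.  ]
```

step_arm:
  steps:
    - [-0.2,[-0.002,0.002,0.06],[0,0,0]]
    - [-0.2,[-0.002,0.002,0.12],[0,0,0]]
    - [-0.2,[-0.002,0.002,0.15],[0,0,0]]
    - [-0.2,[-0.002,0.002,0.15],[0,0,0]]
    - [1,[-0.002,0.002,0.15],[0,0,0]]
    - [1,[-0.002,0.002,0.15],[0,0,0]]
    - [1,[-0.002,0.002,0.15],[0,0,0]]
    - [1,[-0.002,0.002,0.15],[0,0,0]]
    - [1,[-0.002,0.002,0.1],[0,0,0]]
    - [1,[-0.002,0.002,0.05],[0,0,0]]

```text
clock: 12.02
tcp_pos: [0.4453, 0.3452, 0.3446]
orientation: [-0.0, -0.075, 0.997, -0.0]
ft_force: [1.0, 1.3, -0.7]
opening: 0.0228
grasp_force: 29.9
```

step_arm:
  steps:
    - [1,[0,0,-0.055],[0,0,0]]
    - [1,[0,0,-0.055],[0,0,0]]
    - [1,[0,0,-0.055],[0,0,0]]
    - [1,[0,0,-0.055],[0,0,0]]

```text
clock: 12.52
tcp_pos: [0.4453, 0.3451, 0.3966]
orientation: [-0.001, -0.075, 0.997, -0.001]
ft_force: [-0.4, -0.7, -0.6]
opening: 0.023
grasp_force: 30.1
```

```bash
python3 -c "
from h import *
c=cell(-.037,-.06)
plan([(*c,.245),(*c,.0925)])"
```

```text
t 12.53 heading -171.36 tilt [ 0.0023 -0.0012 -1.    ] turn z -359.89 open 0.022999653109244705 g 30.11421024799347
grasp pt [0.445  0.3449 0.2419]
[ 0.536 -0.025  0.245] [ -33.6 -379.2   -2.7]
[ 0.536 -0.025  0.092] [ -34.  -379.1  149.8]
rotvec [-0.07 -0.13  0.11]
```

step_arm:
  steps:
    - [1,[-0.005,-0.055,-0.003],[0,0,0]]
    - [1,[-0.01,-0.112,-0.003],[0,0,0]]
    - [1,[-0.015,-0.169,-0.003],[0,0,0]]
    - [1,[-0.02,-0.226,-0.003],[0,0,0]]
    - [1,[-0.025,-0.283,-0.003],[0,0,0]]
    - [1,[-0.03,-0.34,-0.003],[0,0,0]]
    - [1,[-0.034,-0.379,-0.003],[0,0,0]]
    - [1,[-0.034,-0.379,-0.003],[0,0,0]]
    - [1,[-0.034,-0.379,-0.003],[0,0,0]]
    - [1,[-0.034,-0.379,-0.003],[0,0,0]]

```text
clock: 13.78
tcp_pos: [0.5359, -0.0233, 0.4008]
orientation: [-0.0, -0.076, 0.997, 0.0]
ft_force: [-0.2, -0.7, -0.6]
opening: 0.0232
grasp_force: 30.2
```

```bash
python3 -c "
from h import *
c=cell(-.037,-.06)
plan([(*c,.245),(*c,.0925)])"
```

```text
t 13.78 heading -171.28 tilt [ 8.e-04  4.e-04 -1.e+00] turn z -359.81 open 0.02315597867800173 g 30.20347774028778
grasp pt [ 0.5358 -0.0233  0.2461]
[ 0.536 -0.025  0.245] [ 0.5 -1.3  1.1]
[ 0.536 -0.025  0.092] [  0.4  -1.4 153.6]
rotvec [ 0.02 -0.05  0.19]
```

step_arm:
  steps:
    - [1,[0,-0.001,0.06],[0,0,0]]
    - [1,[0,-0.001,0.1],[0,0,0]]
    - [1,[0,-0.001,0.105],[0,0,0]]
    - [1,[0,-0.001,0.115],[0,0,0]]
    - [1,[0,-0.001,0.125],[0,0,0]]
    - [1,[0,-0.001,0.135],[0,0,0]]
    - [1,[0,-0.001,0.145],[0,0,0]]
    - [1,[0,-0.001,0.152],[0,0,0]]
    - [1,[0,-0.001,0.153],[0,0,0]]
    - [1,[0,-0.001,0.153],[0,0,0]]

```text
clock: 15.02
tcp_pos: [0.5366, -0.0256, 0.2492]
orientation: [0.001, -0.075, 0.997, -0.0]
ft_force: [-1.5, -1.7, 5.8]
opening: 0.0235
grasp_force: 30.7
```

```bash
python3 -c "
from h import *
c=cell(-.037,-.06)
print(arm.state()['ft_force'],arm.state()['moment'])
plan([(*c,.0925)])
s=arm.read_camera('side')
a=cv2.resize(s['frame'][160:265,225:305],(457,600),interpolation=cv2.INTER_CUBIC)
cv2.imwrite('pics/p2.png',a)"
```

```text
[-1.51372922 -1.74742013  5.77271078] [-0.21336004  0.32009236  0.01542199]
t 15.03 heading -171.38 tilt [-0.0017 -0.0011 -1.    ] turn z -359.91 open 0.023483013339377398 g 30.71836531162262
grasp pt [ 0.5369 -0.0257  0.0945]
[ 0.536 -0.025  0.092] [0.8 1.  2. ]
rotvec [-0.06  0.1   0.09]
```

View pics/p2.png

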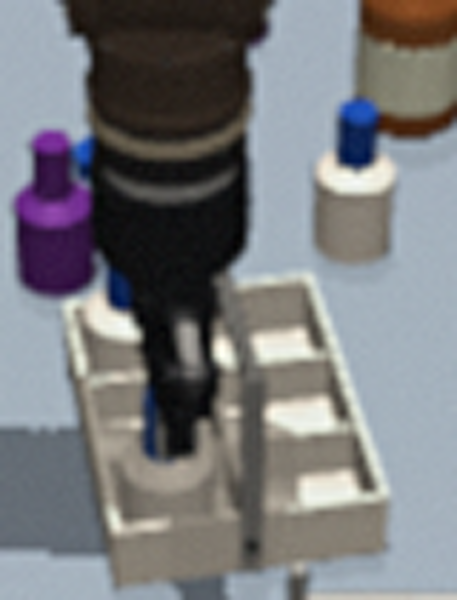

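The bottle is seated in the near-right cell, with its shoulder below the rim at (165,470). I'll release it and go for the next one.

step_arm:
  steps:
    - [0.1,[0,0,0],[0,0,0]]
    - [-0.15,[0,0,0],[0,0,0]]
    - [-0.15,[0,0,0],[0,0,0]]
    - [-0.2,[0,0,-0.03],[0,0,0]]
    - [-0.2,[0,0,-0.09],[0,0,0]]
    - [-0.2,[0,0,-0.147],[0,0,0]]
    - [-0.2,[-0.015,0.055,-0.147],[0,0,0]]
    - [-0.2,[-0.03,0.11,-0.147],[0,0,0]]
    - [-0.2,[-0.045,0.165,-0.147],[0,0,0]]
    - [-0.2,[-0.06,0.22,-0.147],[0,0,0]]

```text
clock: 16.32
tcp_pos: [0.5625, 0.203, 0.3951]
orientation: [0.0, -0.075, 0.997, -0.0]
ft_force: [1.1, 0.4, 1.2]
opening: 0.0511
grasp_force: 0.0
```

step_arm:
  steps:
    - [-0.2,[-0.015,0.06,0],[0,0,0]]
    - [-0.2,[-0.015,0.061,0],[0,0,0]]
    - [-0.2,[-0.015,0.061,0],[0,0,0]]
    - [-0.2,[-0.015,0.061,0],[0,0,0]]

```text
clock: 16.82
tcp_pos: [0.5682, 0.2627, 0.3954]
orientation: [0.0, -0.075, 0.997, -0.0]
ft_force: [-0.6, 0.6, 0.0]
opening: 0.0513
grasp_force: 0.0
```

```bash
python3 -c "
from h import *
print([(c[0],c[2]) for c in caps()])
s=arm.read_camera('side');print([b[0].round(1) for b in blobs(s)])
plan([(.5688,.264,.24),(.5688,.264,.0885)])"
```

```text
[(array([0.6524, 0.2216]), np.int32(71)), (array([ 0.5361, -0.027 ]), np.int32(42)), (array([0.5165, 0.0925]), np.int32(45)), (array([0.4016, 0.5652]), np.int32(139)), (array([0.3514, 0.555 ]), np.int32(142))]
[array([213.6, 121. ]), array([201.6, 122.5]), array([297.6, 146.2]), array([257.5, 159.3]), array([261.5, 176.1]), array([287.3, 182.6]), array([241.9, 187.4]), array([246.4, 206.9]), array([359.6, 251.1]), array([253.6, 232.8]), array([421.9, 382.7])]
t 16.93 heading -171.46 tilt [-4.e-04  0.e+00 -1.e+00] turn z -359.99 open 0.050894282154053325 g 0.0
grasp pt [0.5684 0.2625 0.2409]
[0.569 0.264 0.24 ] [-0.7  1.4  0.9]
[0.569 0.264 0.088] [ -0.7   1.4 152.4]
rotvec [0.   0.02 0.01]
```

step_arm:
  steps:
    - [-0.2,[-0.001,0.001,0.06],[0,0,0]]
    - [-0.2,[-0.001,0.001,0.12],[0,0,0]]
    - [-0.2,[-0.001,0.001,0.152],[0,0,0]]
    - [-0.2,[-0.001,0.001,0.152],[0,0,0]]
    - [1,[-0.001,0.001,0.152],[0,0,0]]
    - [1,[-0.001,0.001,0.152],[0,0,0]]
    - [1,[-0.001,0.001,0.152],[0,0,0]]
    - [1,[-0.001,0.001,0.152],[0,0,0]]
    - [1,[-0.001,0.001,0.1],[0,0,0]]
    - [1,[-0.001,0.001,0.05],[0,0,0]]

```text
clock: 18.18
tcp_pos: [0.5688, 0.2649, 0.3468]
orientation: [-0.0, -0.075, 0.997, -0.0]
ft_force: [1.5, 0.6, -0.1]
opening: 0.023
grasp_force: 29.7
```

step_arm:
  steps:
    - [1,[0,0,-0.055],[0,0,0]]
    - [1,[0,0,-0.055],[0,0,0]]
    - [1,[0,0,-0.055],[0,0,0]]
    - [1,[0,0,-0.055],[0,0,0]]

```text
clock: 18.68
tcp_pos: [0.5688, 0.2649, 0.3985]
orientation: [-0.001, -0.075, 0.997, -0.0]
ft_force: [0.7, 0.7, -0.1]
opening: 0.0229
grasp_force: 29.8
```

```bash
python3 -c "
from h import *
c=cell(.037,.06)
plan([(*c,.245),(*c,.0925)])"
```

```text
t 18.68 heading -171.36 tilt [ 2.6e-03 -7.0e-04 -1.0e+00] turn z -359.89 open 0.022944896622383578 g 29.767470359802246
grasp pt [0.5685 0.2647 0.2438]
[0.591 0.105 0.245] [   2.1 -161.5   -1.1]
[0.591 0.105 0.092] [   1.7 -161.4  151.4]
rotvec [-0.04 -0.15  0.11]
```

step_arm:
  steps:
    - [1,[0.001,-0.055,-0.001],[0,0,0]]
    - [1,[0.002,-0.11,-0.001],[0,0,0]]
    - [1,[0.002,-0.161,-0.001],[0,0,0]]
    - [1,[0.002,-0.161,-0.001],[0,0,0]]
    - [1,[0.002,-0.161,-0.001],[0,0,0]]
    - [1,[0.002,-0.161,-0.001],[0,0,0]]
    - [1,[0.002,-0.161,-0.001],[0,0,0]]

```text
clock: 19.55
tcp_pos: [0.5911, 0.1066, 0.4009]
orientation: [-0.0, -0.076, 0.997, 0.0]
ft_force: [-0.3, 0.4, -1.0]
opening: 0.0232
grasp_force: 29.8
```

```bash
python3 -c "
from h import *
c=cell(.037,.06)
plan([(*c,.245),(*c,.0925)])"
```

```text
t 19.55 heading -171.26 tilt [ 4.e-04  1.e-04 -1.e+00] turn z -359.79 open 0.023209372517428068 g 29.83840137720108
grasp pt [0.5911 0.1066 0.2462]
[0.591 0.105 0.245] [ 0.4 -1.6  1.2]
[0.591 0.105 0.092] [  0.4  -1.6 153.7]
rotvec [ 0.   -0.02  0.21]
```

step_arm:
  steps:
    - [1,[0,-0.001,0.06],[0,0,0]]
    - [1,[0,-0.001,0.1],[0,0,0]]
    - [1,[0,-0.001,0.105],[0,0,0]]
    - [1,[0,-0.001,0.115],[0,0,0]]
    - [1,[0,-0.001,0.125],[0,0,0]]
    - [1,[0,-0.001,0.135],[0,0,0]]
    - [1,[0,-0.001,0.145],[0,0,0]]
    - [1,[0,-0.001,0.152],[0,0,0]]
    - [1,[0,-0.001,0.153],[0,0,0]]
    - [1,[0,-0.001,0.153],[0,0,0]]

```text
clock: 20.8
tcp_pos: [0.5915, 0.1044, 0.2495]
orientation: [0.001, -0.075, 0.997, 0.0]
ft_force: [-2.0, -0.5, 7.1]
opening: 0.0232
grasp_force: 31.1
```

```bash
python3 -c "
from h import *
c=cell(.037,.06)
print(arm.state()['ft_force'],arm.state()['moment'])
plan([(*c,.0925),(.6535,.222,.24)])"
```

```text
[-2.04909785 -0.46257672  7.12107007] [-0.16372854  0.50044727  0.02993588]
t 20.8 heading -171.36 tilt [-0.0018 -0.     -1.    ] turn z -359.89 open 0.02316751982667518 g 31.06097638607025
grasp pt [0.5918 0.1045 0.0948]
[0.591 0.105 0.092] [0.5 0.6 2.3]
[0.654 0.222 0.24 ] [ -79.2  106.9 -145.1]
rotvec [-0.    0.1   0.11]
```

Seated. Release and go to the bottle near (.654, .222).

step_arm:
  steps:
    - [0.1,[0,0,0],[0,0,0]]
    - [-0.15,[0,0,0],[0,0,0]]
    - [-0.15,[0,0,0],[0,0,0]]
    - [-0.2,[0,0,-0.03],[0,0,0]]
    - [-0.2,[0,0,-0.09],[0,0,0]]
    - [-0.2,[0,0,-0.147],[0,0,0]]
    - [-0.2,[-0.04,0.045,-0.147],[0,0,0]]
    - [-0.2,[-0.079,0.09,-0.147],[0,0,0]]
    - [-0.2,[-0.079,0.107,-0.147],[0,0,0]]
    - [-0.2,[-0.079,0.107,-0.147],[0,0,0]]

```text
clock: 22.05
tcp_pos: [0.6532, 0.2232, 0.3942]
orientation: [-0.001, -0.076, 0.997, -0.0]
ft_force: [-0.6, 0.4, 0.8]
opening: 0.0512
grasp_force: 0.0
```

step_arm:
  steps:
    - [-0.2,[0,0,0],[0,0,0]]
    - [-0.2,[0,0,0],[0,0,0]]

```text
clock: 22.3
tcp_pos: [0.6531, 0.2207, 0.3961]
orientation: [0.0, -0.075, 0.997, 0.0]
ft_force: [0.0, -0.2, -0.1]
opening: 0.0513
grasp_force: 0.0
```

```bash
python3 -c "
from h import *
print([(c[0],c[2]) for c in caps()])
s=arm.read_camera('side');print([b[0].round(1) for b in blobs(s)])
plan([(.654,.222,.24),(.654,.222,.0885)])"
```

```text
[(array([0.5907, 0.1045]), np.int32(50)), (array([0.5586, 0.3703]), np.int32(75)), (array([ 0.5357, -0.0269]), np.int32(40)), (array([0.5163, 0.0924]), np.int32(49)), (array([0.4016, 0.5652]), np.int32(139)), (array([0.3514, 0.5548]), np.int32(143))]
[array([213.6, 121. ]), array([201.6, 122.5]), array([297.8, 146. ]), array([257.5, 159.3]), array([287.3, 183. ]), array([241.8, 187.3]), array([270. , 204.1]), array([246.5, 206.7]), array([359.4, 251. ]), array([253.7, 232.9]), array([421.9, 382.7])]
t 22.4 heading -171.43 tilt [-9.e-04  1.e-04 -1.e+00] turn z -359.96 open 0.05101952934561007 g 0.0
grasp pt [0.6533 0.221  0.2413]
[0.654 0.222 0.24 ] [-0.9  0.9  1.3]
[0.654 0.222 0.088] [ -0.8   0.9 152.8]
rotvec [0.   0.05 0.04]
```

step_arm:
  steps:
    - [-0.2,[-0.001,0.001,0.06],[0,0,0]]
    - [-0.2,[-0.001,0.001,0.12],[0,0,0]]
    - [-0.2,[-0.001,0.001,0.153],[0,0,0]]
    - [-0.2,[-0.001,0.001,0.153],[0,0,0]]
    - [1,[-0.001,0.001,0.153],[0,0,0]]
    - [1,[-0.001,0.001,0.153],[0,0,0]]
    - [1,[-0.001,0.001,0.153],[0,0,0]]
    - [1,[-0.001,0.001,0.153],[0,0,0]]
    - [1,[-0.001,0.001,0.1],[0,0,0]]
    - [1,[-0.001,0.001,0.05],[0,0,0]]

```text
clock: 23.65
tcp_pos: [0.6541, 0.2232, 0.3469]
orientation: [-0.0, -0.075, 0.997, 0.0]
ft_force: [0.8, -0.5, -0.6]
opening: 0.0232
grasp_force: 29.7
```

step_arm:
  steps:
    - [1,[0,0,-0.055],[0,0,0]]
    - [1,[0,0,-0.055],[0,0,0]]
    - [1,[0,0,-0.055],[0,0,0]]
    - [1,[0,0,-0.055],[0,0,0]]

```text
clock: 24.15
tcp_pos: [0.6541, 0.2232, 0.3983]
orientation: [-0.001, -0.075, 0.997, -0.0]
ft_force: [0.2, -0.7, -1.1]
opening: 0.0232
grasp_force: 29.9
```

```bash
python3 -c "
from h import *
c=cell(.037,-.06)
plan([(*c,.245),(*c,.0925)])"
```

```text
t 24.15 heading -171.36 tilt [ 2.9e-03 -5.0e-04 -1.0e+00] turn z -359.89 open 0.02323338782206078 g 29.86295521259308
grasp pt [0.6537 0.2231 0.2436]
[ 0.609 -0.014  0.245] [  80.4 -227.5   -1. ]
[ 0.609 -0.014  0.092] [  80.  -227.4  151.5]
rotvec [-0.03 -0.17  0.11]
```

step_arm:
  steps:
    - [1,[0.018,-0.05,-0.001],[0,0,0]]
    - [1,[0.036,-0.1,-0.001],[0,0,0]]
    - [1,[0.054,-0.15,-0.001],[0,0,0]]
    - [1,[0.072,-0.2,-0.001],[0,0,0]]
    - [1,[0.08,-0.228,-0.001],[0,0,0]]
    - [1,[0.08,-0.228,-0.001],[0,0,0]]
    - [1,[0.08,-0.228,-0.001],[0,0,0]]
    - [1,[0.08,-0.228,-0.001],[0,0,0]]
    - [1,[0.08,-0.228,-0.001],[0,0,0]]

```text
clock: 25.28
tcp_pos: [0.6096, -0.0132, 0.4009]
orientation: [-0.0, -0.076, 0.997, 0.0]
ft_force: [-0.0, 1.1, -0.1]
opening: 0.0231
grasp_force: 29.9
```

```bash
python3 -c "
from h import *
c=cell(.037,-.06)
plan([(*c,.245),(*c,.0925)])"
```

```text
t 25.27 heading -171.28 tilt [ 3.e-04  2.e-04 -1.e+00] turn z -359.81 open 0.023117515542934883 g 29.886948466300964
grasp pt [ 0.6096 -0.0132  0.2462]
[ 0.609 -0.014  0.245] [ 0.9 -0.4  1.2]
[ 0.609 -0.014  0.092] [  0.9  -0.5 153.7]
rotvec [ 0.01 -0.02  0.19]
```

step_arm:
  steps:
    - [1,[0.001,-0.001,0.06],[0,0,0]]
    - [1,[0.001,-0.001,0.1],[0,0,0]]
    - [1,[0.001,-0.001,0.105],[0,0,0]]
    - [1,[0.001,-0.001,0.115],[0,0,0]]
    - [1,[0.001,-0.001,0.125],[0,0,0]]
    - [1,[0.001,-0.001,0.135],[0,0,0]]
    - [1,[0.001,-0.001,0.145],[0,0,0]]
    - [1,[0.001,-0.001,0.152],[0,0,0]]
    - [1,[0.001,-0.001,0.153],[0,0,0]]
    - [1,[0.001,-0.001,0.153],[0,0,0]]

```text
clock: 26.52
tcp_pos: [0.6088, -0.0156, 0.2488]
orientation: [0.001, -0.075, 0.997, -0.0]
ft_force: [-1.2, -1.6, 4.5]
opening: 0.0229
grasp_force: 30.3
```

```bash
python3 -c "
from h import *
c=cell(.037,-.06)
print(arm.state()['ft_force'],arm.state()['moment'])
plan([(*c,.0925),(.559,.3725,.24)])"
```

```text
[-1.19872507 -1.63317008  4.48674049] [-0.38164755  0.14029003  0.0246503 ]
t 26.52 heading -171.38 tilt [-1.e-03 -9.e-04 -1.e+00] turn z -359.91 open 0.02294673868375431 g 30.33478170633316
grasp pt [ 0.6089 -0.0157  0.0941]
[ 0.609 -0.014  0.092] [-0.3  1.8  1.6]
[0.559 0.372 0.24 ] [  -9.1  391.  -146.3]
rotvec [-0.05  0.06  0.09]
```

step_arm:
  steps:
    - [0.1,[0,0,0],[0,0,0]]
    - [-0.15,[0,0,0],[0,0,0]]
    - [-0.15,[0,0,0],[0,0,0]]
    - [-0.2,[0,0,-0.03],[0,0,0]]
    - [-0.2,[0,0,-0.09],[0,0,0]]
    - [-0.2,[0,0,-0.147],[0,0,0]]
    - [-0.2,[0,0.055,-0.147],[0,0,0]]
    - [-0.2,[0,0.11,-0.147],[0,0,0]]
    - [-0.2,[0,0.165,-0.147],[0,0,0]]
    - [-0.2,[0,0.22,-0.147],[0,0,0]]

```text
clock: 27.78
tcp_pos: [0.5751, 0.2038, 0.3952]
orientation: [0.0, -0.075, 0.997, 0.0]
ft_force: [1.2, 0.4, -0.2]
opening: 0.0511
grasp_force: 0.0
```

step_arm:
  steps:
    - [-0.2,[-0.003,0.055,0],[0,0,0]]
    - [-0.2,[-0.006,0.11,0],[0,0,0]]
    - [-0.2,[-0.009,0.171,0],[0,0,0]]
    - [-0.2,[-0.009,0.171,0],[0,0,0]]
    - [-0.2,[-0.009,0.171,0],[0,0,0]]
    - [-0.2,[-0.009,0.171,0],[0,0,0]]

```text
clock: 28.52
tcp_pos: [0.5591, 0.3714, 0.3954]
orientation: [0.0, -0.075, 0.997, -0.0]
ft_force: [-0.5, -0.1, 0.2]
opening: 0.0515
grasp_force: 0.0
```

```bash
python3 -c "
from h import *
print([(c[0],c[2]) for c in caps()])
s=arm.read_camera('side');print([b[0].round(1) for b in blobs(s)])
plan([(.559,.3725,.24),(.559,.3725,.0885)])"
```

```text
[(array([0.7186, 0.3728]), np.int32(123)), (array([ 0.6082, -0.0166]), np.int32(42)), (array([0.5909, 0.1042]), np.int32(47)), (array([0.5599, 0.3721]), np.int32(62)), (array([ 0.5361, -0.0266]), np.int32(46)), (array([0.5165, 0.0925]), np.int32(45)), (array([0.4913, 0.2852]), np.int32(111)), (array([0.4009, 0.5663]), np.int32(127)), (array([0.3514, 0.555 ]), np.int32(142))]
[array([213.6, 121. ]), array([201.6, 122.5]), array([297.6, 146.2]), array([257.5, 159.4]), array([241.8, 187.3]), array([270. , 204.4]), array([246.5, 207.1]), array([359.6, 251.1]), array([278.1, 229.9]), array([253.6, 232.8]), array([421.9, 382.7])]
t 28.62 heading -171.46 tilt [-4.e-04  1.e-04 -1.e+00] turn z -359.99 open 0.05134271690153752 g 0.0
grasp pt [0.5592 0.3713 0.2409]
[0.559 0.372 0.24 ] [-0.   1.3  0.9]
[0.559 0.372 0.088] [  0.    1.2 152.4]
rotvec [0.01 0.02 0.01]
```

step_arm:
  steps:
    - [-0.2,[0,0.001,0.06],[0,0,0]]
    - [-0.2,[0,0.001,0.12],[0,0,0]]
    - [-0.2,[0,0.001,0.152],[0,0,0]]
    - [-0.2,[0,0.001,0.152],[0,0,0]]
    - [1,[0,0.001,0.152],[0,0,0]]
    - [1,[0,0.001,0.152],[0,0,0]]
    - [1,[0,0.001,0.152],[0,0,0]]
    - [1,[0,0.001,0.152],[0,0,0]]
    - [1,[0,0.001,0.1],[0,0,0]]
    - [1,[0,0.001,0.05],[0,0,0]]

```text
clock: 29.88
tcp_pos: [0.5584, 0.3735, 0.3467]
orientation: [-0.0, -0.075, 0.997, -0.0]
ft_force: [1.3, 1.3, 0.1]
opening: 0.023
grasp_force: 30.2
```

step_arm:
  steps:
    - [1,[0,0,-0.055],[0,0,0]]
    - [1,[0,0,-0.055],[0,0,0]]
    - [1,[0,0,-0.055],[0,0,0]]
    - [1,[0,0,-0.055],[0,0,0]]

```text
clock: 30.38
tcp_pos: [0.5584, 0.3735, 0.3983]
orientation: [-0.001, -0.075, 0.997, -0.001]
ft_force: [0.4, -0.6, -1.9]
opening: 0.0234
grasp_force: 30.4
```

```bash
python3 -c "
from h import *
c=cell(.037,0)
plan([(*c,.245),(*c,.0925)])"
```

```text
t 30.38 heading -171.36 tilt [ 0.0026 -0.0012 -1.    ] turn z -359.89 open 0.023376793299032004 g 30.36297082901001
grasp pt [0.5581 0.3733 0.2436]
[0.6   0.046 0.245] [   8.3 -330.4   -0.9]
[0.6   0.046 0.092] [   7.9 -330.3  151.6]
rotvec [-0.07 -0.15  0.11]
```

step_arm:
  steps:
    - [1,[0.001,-0.055,-0.001],[0,0,0]]
    - [1,[0.003,-0.11,-0.001],[0,0,0]]
    - [1,[0.004,-0.165,-0.001],[0,0,0]]
    - [1,[0.006,-0.22,-0.001],[0,0,0]]
    - [1,[0.007,-0.275,-0.001],[0,0,0]]
    - [1,[0.008,-0.331,-0.001],[0,0,0]]
    - [1,[0.008,-0.331,-0.001],[0,0,0]]
    - [1,[0.008,-0.331,-0.001],[0,0,0]]
    - [1,[0.008,-0.331,-0.001],[0,0,0]]
    - [1,[0.008,-0.331,-0.001],[0,0,0]]

```text
clock: 31.62
tcp_pos: [0.6003, 0.0464, 0.401]
orientation: [-0.0, -0.076, 0.997, 0.0]
ft_force: [0.0, 0.3, 0.5]
opening: 0.0228
grasp_force: 30.4
```

```bash
python3 -c "
from h import *
c=cell(.037,0)
plan([(*c,.245),(*c,.0925)])"
```

```text
t 31.62 heading -171.25 tilt [ 3.e-04  1.e-04 -1.e+00] turn z -359.78 open 0.022752040276875784 g 30.402808785438538
grasp pt [0.6003 0.0464 0.2463]
[0.6   0.046 0.245] [ 0.6 -0.8  1.3]
[0.6   0.046 0.092] [  0.5  -0.8 153.8]
rotvec [ 0.01 -0.01  0.22]
```

step_arm:
  steps:
    - [1,[0.001,-0.002,0.06],[0,0,0]]
    - [1,[0.001,-0.002,0.1],[0,0,0]]
    - [1,[0.001,-0.002,0.105],[0,0,0]]
    - [1,[0.001,-0.002,0.115],[0,0,0]]
    - [1,[0.001,-0.002,0.125],[0,0,0]]
    - [1,[0.001,-0.002,0.135],[0,0,0]]
    - [1,[0.001,-0.002,0.145],[0,0,0]]
    - [1,[0.001,-0.002,0.152],[0,0,0]]
    - [1,[0.001,-0.002,0.153],[0,0,0]]
    - [1,[0.001,-0.002,0.153],[0,0,0]]

```text
clock: 32.88
tcp_pos: [0.5999, 0.0427, 0.2496]
orientation: [0.001, -0.075, 0.997, -0.001]
ft_force: [-2.0, -2.5, 8.3]
opening: 0.0228
grasp_force: 30.9
```

step_arm:
  steps:
    - [0.1,[0,0,0],[0,0,0]]
    - [-0.1,[0,0,0],[0,0,0]]
    - [-0.1,[0,0,0],[0,0,0]]
    - [-0.1,[0,0,-0.03],[0,0,0]]
    - [-0.1,[0,0,-0.09],[0,0,0]]
    - [-0.1,[0,0,-0.147],[0,0,0]]
    - [-0.1,[0,0.055,-0.147],[0,0,0]]
    - [-0.1,[0,0.11,-0.147],[0,0,0]]
    - [-0.1,[0,0.165,-0.147],[0,0,0]]
    - [-0.1,[0,0.2,-0.147],[0,0,0]]

```text
clock: 34.12
tcp_pos: [0.5691, 0.243, 0.3949]
orientation: [-0.0, -0.076, 0.997, 0.0]
ft_force: [0.3, 0.2, 0.3]
opening: 0.047
grasp_force: 0.0
```

step_arm:
  steps:
    - [-0.3,[0.05,0,0],[0,0,10]]
    - [-0.3,[0.1,0,0],[0,0,20]]
    - [-0.3,[0.1,0,0],[0,0,30]]
    - [-0.3,[0.1,0,0],[0,0,40]]
    - [-0.3,[0.1,0,0],[0,0,50]]
    - [-0.3,[0.1,0,0],[0,0,60]]
    - [-0.3,[0.1,0,0],[0,0,70]]
    - [-0.3,[0.1,0,0],[0,0,80]]
    - [-0.3,[0.1,0,0],[0,0,90]]
    - [-0.3,[0.1,0,0],[0,0,90]]

```text
clock: 35.38
tcp_pos: [0.4708, 0.2257, 0.395]
orientation: [-0.0, 0.651, 0.759, -0.0]
ft_force: [0.8, 0.3, -0.2]
opening: 0.0551
grasp_force: 0.0
```

```bash
python3 -c "
from h import *
print([(c[0],c[2]) for c in caps()])
print(arm.state()['q'])
plan([(*BK,.25)],BY+np.pi/2)
s=arm.read_camera('side');t=arm.read_camera('top')
a=cv2.resize(s['frame'][170:265,225:305],(379,450),interpolation=cv2.INTER_CUBIC)
b=cv2.resize(t['frame'][148:223,220:310],(420,350),interpolation=cv2.INTER_CUBIC)
im=np.zeros((600,800,3),np.uint8);im[:450,:379]=a;im[:350,380:]=b
cv2.imwrite('pics/p3.png',im)
cv2.imwrite('pics/tub.png',np.hstack([cv2.resize(t['frame'][90:250,330:440],(378,550),interpolation=cv2.INTER_CUBIC),cv2.resize(s['frame'][240:384,200:360],(420,378),interpolation=cv2.INTER_CUBIC).copy() if 0 else cv2.copyMakeBorder(cv2.resize(s['frame'][240:384,200:360],(420,378),interpolation=cv2.INTER_CUBIC),0,172,0,0,0)]))
"
```

```text
[(array([0.7199, 0.3733]), np.int32(112)), (array([ 0.6085, -0.0168]), np.int32(44)), (array([0.6002, 0.0414]), np.int32(34)), (array([0.5909, 0.1042]), np.int32(47)), (array([ 0.5361, -0.0266]), np.int32(46)), (array([0.5165, 0.0925]), np.int32(45)), (array([0.4015, 0.5651]), np.int32(140)), (array([0.3514, 0.555 ]), np.int32(142))]
[ 4.47112754e-01  1.20559417e-01 -6.66351432e-02  1.38374743e+00
  1.66959288e-05  1.86372503e+00]
t 35.42 heading 98.83 tilt [-0.e+00 -1.e-04 -1.e+00] turn z 0.3 open 0.0554417536822222 g 0.0
grasp pt [0.4708 0.2258 0.2403]
[0.563 0.04  0.25 ] [-197.7   62.8   -9.7]
rotvec [-0.01  0.    0.3 ]
```

View pics/p3.png

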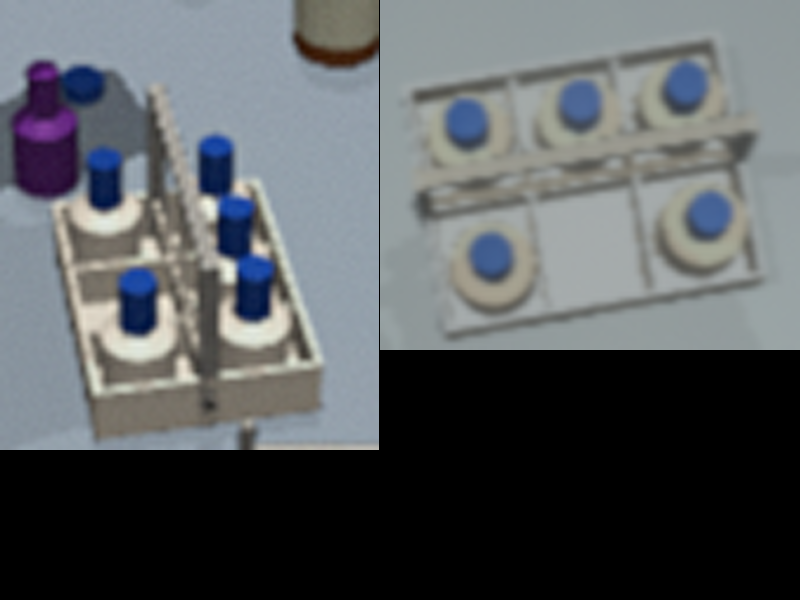

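View pics/tub.png

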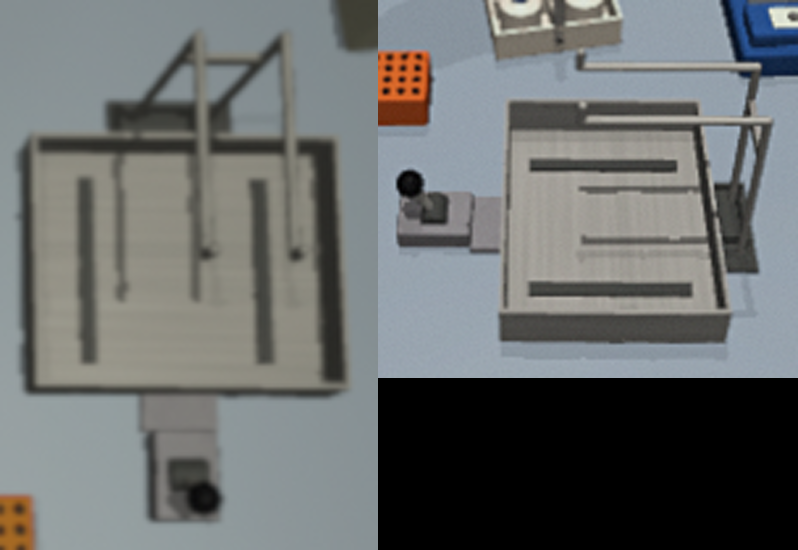

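All five bottles stand in their cells, with only the near-middle cell empty. The prong tips are at (207,253) and (296,254) in the tub crop.

Run:
```python
from h import *
t=arm.read_camera("top");s=arm.read_camera("side")
T=lambda p:(np.array(p)+.5)/3.436-.5+[330,90]
S=lambda p:(np.array(p)+.5)/2.625-.5+[200,240]
for n,a,b in[("tipL",(207,253),(203,57)),("tipR",(296,254),(205,105)),("rearL",(199,37),(378,66)),("rearR",(286,38),(391,121)),("ball",(204,498),(31,183))]:
    print(n,tri(t,T(a),s,S(b)))
for p in[(30,135),(333,137),(345,390),(25,390)]: print("rimT",onz(t,T(p),.05).round(4))
for p in[(130,101),(320,101),(350,313),(122,313)]: print("rimS",onz(s,S(p),.05).round(4))
B=lambda p:(np.array(p)+.5)/4.667-.5+[220,148]; D=lambda p:(np.array(p)+.5)/4.737-.5+[225,170]
for n,a,b in[("barL",(38,188),(154,92)),("barR",(376,131),(209,262))]: print(n,tri(t,B(a),s,D(b)),onz(t,B(a),.134).round(4))
```

```text
tipL (array([ 0.58260243, -0.25009442,  0.20629777]), np.float64(0.0005555192674120821))
tipR (array([ 0.57977095, -0.30815837,  0.21073992]), np.float64(0.0014203751861256617))
rearL (array([ 0.73625456, -0.25814921,  0.19816641]), np.float64(0.0005982035337365497))
rearR (array([ 0.73498797, -0.31875143,  0.19685001]), np.float64(0.0005731271675206487))
ball (array([ 0.42565148, -0.27625183,  0.06901036]), np.float64(0.0016879800404382469))
rimT [ 0.7136 -0.1661  0.05  ]
rimT [ 0.7055 -0.4024  0.05  ]
rimT [ 0.5065 -0.3948  0.05  ]
rimT [ 0.5133 -0.1513  0.05  ]
rimS [ 0.5185 -0.1629  0.05  ]
rimS [ 0.7129 -0.1691  0.05  ]
rimS [ 0.7032 -0.406   0.05  ]
rimS [ 0.5081 -0.3997  0.05  ]
barL (array([0.54839434, 0.1289469 , 0.12988117]), np.float64(0.0005327660849007917)) [0.5474 0.1287 0.134 ]
barR (array([ 0.57383761, -0.04914483,  0.13798472]), np.float64(0.0034015207680462792)) [ 0.5729 -0.0497  0.134 ]
```

step_arm:
  steps:
    - [-0.3,[-0.05,0.015,0],[0,0,0.5]]
    - [-0.3,[-0.1,0.03,0],[0,0,0.5]]
    - [-0.3,[-0.15,0.045,0],[0,0,0.5]]
    - [-0.3,[-0.198,0.062,0],[0,0,0.5]]
    - [-0.3,[-0.198,0.062,0],[0,0,0.5]]
    - [-0.3,[-0.198,0.062,0],[0,0,0.5]]
    - [-0.3,[-0.198,0.062,0],[0,0,0.5]]

```text
clock: 36.5
tcp_pos: [0.5615, 0.0402, 0.3953]
orientation: [-0.0, 0.654, 0.756, 0.0]
ft_force: [-0.4, -0.2, 0.0]
opening: 0.056
grasp_force: 0.0
```

```bash
python3 -c "
from h import *
plan([(.562,.04,.132)],np.radians(98.3))"
```

```text
t 36.5 heading 98.24 tilt [ 2.e-04  1.e-04 -1.e+00] turn z -0.06 open 0.05604935556455854 g 0.0
grasp pt [0.5615 0.0402 0.2406]
[0.562 0.04  0.132] [ -0.3   0.4 108.6]
rotvec [ 0.01 -0.01 -0.06]
```

step_arm:
  steps:
    - [-0.3,[0,0,0.05],[0,0,0]]
    - [-0.3,[0,0,0.09],[0,0,0]]
    - [-0.3,[0,0,0.108],[0,0,0]]
    - [-0.3,[0,0,0.108],[0,0,0]]
    - [1,[0,0,0.108],[0,0,0]]
    - [1,[0,0,0.108],[0,0,0]]
    - [1,[0,0,0.108],[0,0,0]]
    - [1,[0,0,0.108],[0,0,0]]
    - [1,[0,0,0.108],[0,0,0]]
    - [1,[0,0,0.108],[0,0,0]]
  newtons: 90

```text
clock: 37.75
tcp_pos: [0.5627, 0.0394, 0.2883]
orientation: [0.001, 0.655, 0.756, 0.001]
ft_force: [4.2, 1.0, 5.4]
opening: 0.0079
grasp_force: 88.4
```

step_arm:
  steps:
    - [1,[0,0,-0.01],[0,0,0]]
    - [1,[0,0,-0.02],[0,0,0]]
    - [1,[0,0,-0.03],[0,0,0]]
    - [1,[0,0,-0.03],[0,0,0]]
    - [1,[0,0,-0.03],[0,0,0]]
    - [1,[0,0,-0.03],[0,0,0]]

```text
clock: 38.5
tcp_pos: [0.5617, 0.0393, 0.3167]
orientation: [-0.0, 0.655, 0.756, -0.0]
ft_force: [0.1, 0.3, -6.1]
opening: 0.0079
grasp_force: 88.2
```

```bash
python3 -c "
from h import *
s=arm.read_camera('side');print([b[0].round(1) for b in blobs(s)])
print(arm.state()['ft_force'],arm.state()['moment'])
plan([(.562,.04,.132)],np.radians(87.5))
cv2.imwrite('pics/l1.png',cv2.resize(s['frame'][150:270,210:320],(550,600),interpolation=cv2.INTER_CUBIC))"
```

```text
[array([213.6, 121. ]), array([201.6, 122.5]), array([297.6, 146.2]), array([241.2, 187.6]), array([274.7, 212.5]), array([246. , 200.2]), array([359.4, 251. ]), array([252.9, 225.9]), array([421.9, 382.7])]
[ 0.14120704  0.7452207  -6.07718643] [ 0.04317747  0.05737835 -0.01656013]
t 38.55 heading 98.14 tilt [ 1.e-04 -8.e-04 -1.e+00] turn z 10.64 open 0.007687770233840244 g 88.24413299560547
grasp pt [0.5616 0.0393 0.162 ]
[0.562 0.04  0.132] [ 0.7  0.4 30. ]
rotvec [-0.05 -0.   10.64]
```

View pics/l1.png

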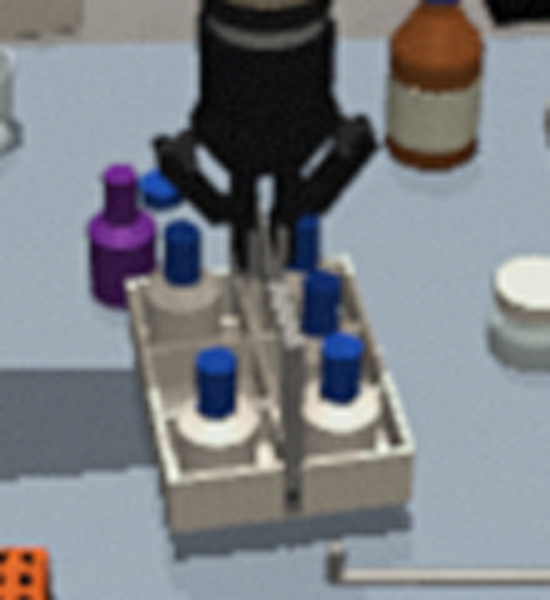

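The basket is lifted level with all bottles standing. Next I raise it and carry it round to in front of the prong tips.

step_arm:
  steps:
    - [1,[0,-0.02,-0.03],[0,0,0]]
    - [1,[0.005,-0.045,-0.06],[0,0,0]]
    - [1,[0.01,-0.075,-0.081],[0,0,0]]
    - [1,[0,-0.105,-0.081],[0,0,1]]
    - [1,[-0.03,-0.115,-0.081],[0,0,2]]
    - [1,[-0.07,-0.12,-0.081],[0,0,3]]
    - [1,[-0.11,-0.125,-0.081],[0,0,4.5]]
    - [1,[-0.15,-0.13,-0.081],[0,0,6]]
    - [1,[-0.19,-0.135,-0.081],[0,0,7.5]]
    - [1,[-0.23,-0.14,-0.081],[0,0,9]]

```text
clock: 39.8
tcp_pos: [0.4556, -0.2095, 0.3981]
orientation: [0.0, 0.713, 0.701, 0.0]
ft_force: [0.3, -0.3, -5.8]
opening: 0.0076
grasp_force: 88.6
```

step_arm:
  steps:
    - [1,[-0.03,-0.005,0],[0,0,1.6]]
    - [1,[-0.055,-0.005,0],[0,0,1.6]]
    - [1,[-0.066,-0.005,0],[0,0,1.6]]
    - [1,[-0.066,-0.005,0],[0,0,1.6]]
    - [1,[-0.066,-0.005,0],[0,0,1.6]]
    - [1,[-0.066,-0.005,0],[0,0,1.6]]

```text
clock: 40.55
tcp_pos: [0.45, -0.2733, 0.3983]
orientation: [-0.0, 0.722, 0.692, 0.0]
ft_force: [0.6, -0.0, -6.5]
opening: 0.0079
grasp_force: 88.6
```

```bash
cat >> h.py <<'E'
SEAT=np.array([.611,-.282]);TY=np.radians(-2.5)
def tubp(lx,ly,z): return (*(SEAT+[np.cos(TY)*lx-np.sin(TY)*ly,np.sin(TY)*lx+np.cos(TY)*ly]),z)
E
python3 -c "
from h import *
s=arm.read_camera('side');t=arm.read_camera('top')
print(arm.state()['ft_force'])
plan([tubp(-.15,0,.243),tubp(0,0,.243),tubp(0,0,.206)],np.radians(87.5))
cv2.imwrite('pics/l2.png',np.hstack([cv2.resize(s['frame'][200:384,180:380],(440,405),interpolation=cv2.INTER_CUBIC),cv2.resize(t['frame'][90:280,300:460],(341,405),interpolation=cv2.INTER_CUBIC)]))"
```

```text
[ 0.48047073  0.935909   -6.11326973]
t 40.65 heading 87.6 tilt [ 0.e+00  2.e-04 -1.e+00] turn z 0.1 open 0.007567441445667751 g 88.57520341873169
grasp pt [ 0.45   -0.2735  0.2436]
[ 0.461 -0.275  0.243] [-1.5 11.2  0.6]
[ 0.611 -0.282  0.243] [ -1.8 161.2   0.6]
[ 0.611 -0.282  0.206] [ -1.8 161.2  37.6]
rotvec [ 0.01 -0.    0.1 ]
```

View pics/l2.png

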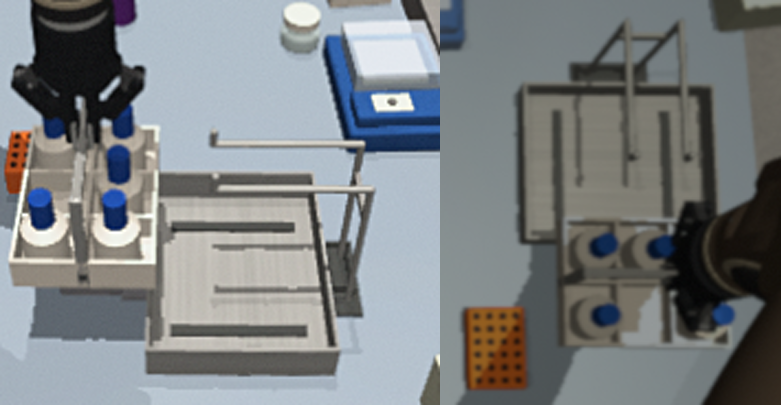

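step_arm:
  steps:
    - [1,[0,0.015,0],[0,0,0]]
    - [1,[0,0.035,0],[0,0,0]]
    - [1,[-0.001,0.055,0],[0,0,0]]
    - [1,[-0.001,0.075,0],[0,0,0]]
    - [1,[-0.001,0.09,0],[0,0,0]]
    - [1,[-0.001,0.09,0],[0,0,0]]
    - [1,[-0.001,0.09,0],[0,0,0]]

```text
clock: 41.52
tcp_pos: [0.5394, -0.2789, 0.3979]
orientation: [-0.0, 0.722, 0.692, -0.0]
ft_force: [-1.4, 0.3, -6.2]
opening: 0.0075
grasp_force: 88.6
```

```bash
python3 -c "
from h import *
s=arm.read_camera('side');t=arm.read_camera('top')
print(arm.state()['ft_force'])
plan([tubp(0,0,.243),tubp(0,0,.206)],np.radians(87.5))
cv2.imwrite('pics/l3.png',np.hstack([cv2.resize(s['frame'][200:384,220:380],(470,540),interpolation=cv2.INTER_CUBIC),cv2.resize(t['frame'][90:260,340:440],(318,540),interpolation=cv2.INTER_CUBIC)]))"
```

```text
[ 0.05828389 -1.26207023 -5.88213025]
t 41.62 heading 87.53 tilt [ 0.e+00 -1.e-04 -1.e+00] turn z 0.03 open 0.007477302494619959 g 88.57341170310974
grasp pt [ 0.5392 -0.279   0.2436]
[ 0.611 -0.282  0.243] [ 0.1 71.8  0.6]
[ 0.611 -0.282  0.206] [ 0.1 71.8 37.6]
rotvec [-0.   -0.    0.03]
```

View pics/l3.png

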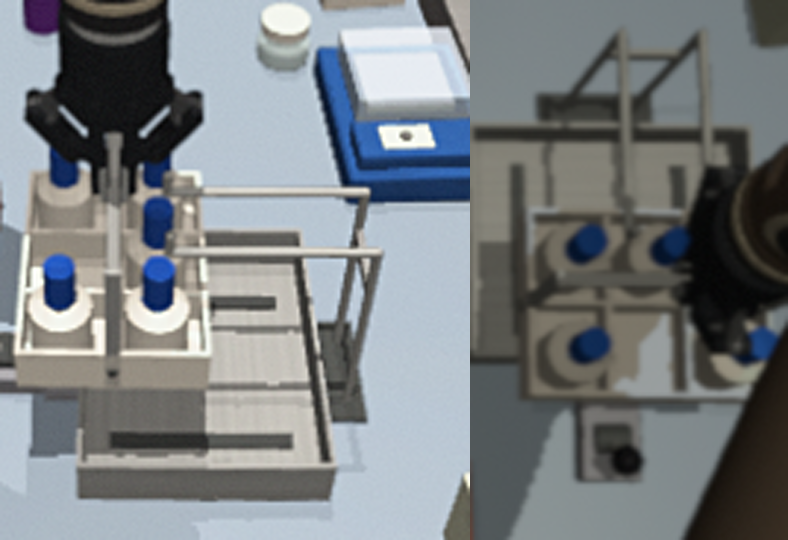

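Both tips sit centred in the gaps between the cap columns, so I'll go on in and lower slowly.

step_arm:
  steps:
    - [1,[0,0.015,0],[0,0,0]]
    - [1,[0,0.035,0],[0,0,0]]
    - [1,[0,0.055,0],[0,0,0]]
    - [1,[0,0.071,0],[0,0,0]]
    - [1,[0,0.071,0],[0,0,0]]
    - [1,[0,0.071,0],[0,0,0]]
    - [1,[0,0.071,0.01],[0,0,0]]
    - [1,[0,0.071,0.02],[0,0,0]]
    - [1,[0,0.071,0.03],[0,0,0]]
    - [1,[0,0.071,0.03],[0,0,0]]

```text
clock: 42.88
tcp_pos: [0.6103, -0.2819, 0.3667]
orientation: [-0.001, 0.722, 0.692, -0.0]
ft_force: [-0.1, -0.6, -6.1]
opening: 0.0077
grasp_force: 88.6
```

step_arm:
  steps:
    - [1,[0,0,0.003],[0,0,0]]
    - [1,[0,0,0.006],[0,0,0]]
    - [1,[0,0,0.007],[0,0,0]]
    - [1,[0,0,0.007],[0,0,0]]
    - [1,[0,0,0.007],[0,0,0]]

```text
clock: 43.5
tcp_pos: [0.6107, -0.282, 0.3622]
orientation: [0.001, 0.722, 0.692, 0.0]
ft_force: [-1.4, 0.6, 2.7]
opening: 0.008
grasp_force: 89.6
```

```bash
python3 -c "
from h import *
print(arm.state()['ft_force'],arm.state()['moment'])
plan([tubp(0,0,.206)],np.radians(87.5))"
```

```text
[-1.42284464  0.56304333  2.6887717 ] [0.16696365 0.25916454 0.04216962]
t 43.5 heading 87.54 tilt [-5.0e-04  1.5e-03 -1.0e+00] turn z 0.04 open 0.008031384105198854 g 89.60127353668213
grasp pt [ 0.6109 -0.2821  0.2075]
[ 0.611 -0.282  0.206] [0.1 0.3 1.5]
rotvec [0.08 0.03 0.04]
```

step_arm:
  steps:
    - [0.7,[0,0,0],[0,0,0]]
    - [0.6,[0,0,0],[0,0,0]]
    - [0.4,[0,0,0],[0,0,0]]
    - [0.2,[0,0,0],[0,0,0]]
    - [0.2,[0,0,0],[0,0,0]]
    - [0.2,[0,0,-0.01],[0,0,0]]
    - [0.2,[0,0,-0.03],[0,0,0]]
    - [0.2,[0,0,-0.07],[0,0,0]]
    - [0.2,[0,0,-0.12],[0,0,0]]
    - [0.2,[0,0,-0.12],[0,0,0]]
  newtons: 20

```text
clock: 44.75
tcp_pos: [0.6104, -0.2819, 0.4869]
orientation: [0.004, 0.722, 0.692, 0.002]
ft_force: [0.7, -0.2, 0.5]
opening: 0.0342
grasp_force: 0.0
```

step_arm:
  steps:
    - [1,[0,-0.06,0],[0,0,0]]
    - [1,[0,-0.12,0],[0,0,0]]
    - [1,[0,-0.18,0],[0,0,0]]
    - [1,[0,-0.24,0],[0,0,0]]
    - [1,[0,-0.27,0],[0,0,0]]
    - [1,[0,-0.27,0],[0,0,0]]
    - [1,[0,-0.27,0],[0,0,0]]

```text
clock: 45.62
tcp_pos: [0.3413, -0.2706, 0.4811]
orientation: [0.0, 0.722, 0.692, 0.0]
ft_force: [0.3, -0.4, -0.6]
opening: 0.0002
grasp_force: 0.0
```

```bash
python3 -c "
from h import *
import time
s=arm.read_camera('side');t=arm.read_camera('top')
b=[m for m in blobs(t) if m[1][4]<400];print([m[0].round(1) for m in b])
plan([(.38,-.275,.2),(.38,-.275,.07)],np.radians(87.5))
for c,y0,x0,y1,x1 in((t,150,330,280,440),(s,260,190,384,330)):
    m=cv2.inRange(c['frame'][y0:y1,x0:x1],(0,0,0),(28,28,28)); n,l,st,g=cv2.connectedComponentsWithStats(m); print([(g[i]+[x0,y0],st[i,4]) for i in range(1,n) if st[i,4]>15])
cv2.imwrite('pics/h1.png',np.hstack([cv2.resize(s['frame'][200:384,190:350],(470,540),interpolation=cv2.INTER_CUBIC),cv2.resize(t['frame'][90:260,340:440],(318,540),interpolation=cv2.INTER_CUBIC)]))"
```

```text
[array([297.7,  71.2]), array([133.6, 128.2]), array([372.9, 139.4]), array([399.1, 140. ]), array([423.3, 140.7]), array([424.5, 169.9]), array([373.6, 170.3]), array([167.2, 214.3]), array([ 55.7, 252.9]), array([ 37. , 257.4]), array([ 18.3, 261.6]), array([  2.5, 265.5]), array([ 59.1, 273.1]), array([ 40.2, 277.5]), array([ 21.4, 281.7]), array([  3.9, 285.8])]
t 45.73 heading 87.58 tilt [ 5.e-04 -3.e-04 -1.e+00] turn z 0.08 open 0.0002492067861034999 g 0.0
grasp pt [ 0.3418 -0.2706  0.326 ]
[ 0.38  -0.275  0.2  ] [ -2.8  38.3 126. ]
[ 0.38  -0.275  0.07 ] [ -2.9  38.4 256. ]
rotvec [-0.02 -0.03  0.08]
[(array([388.46428571, 234.35714286]), np.int32(56)), (array([432.50568182, 260.71401515]), np.int32(528))]
[(array([211.57352941, 309.5       ]), np.int32(68))]
```

View pics/h1.png

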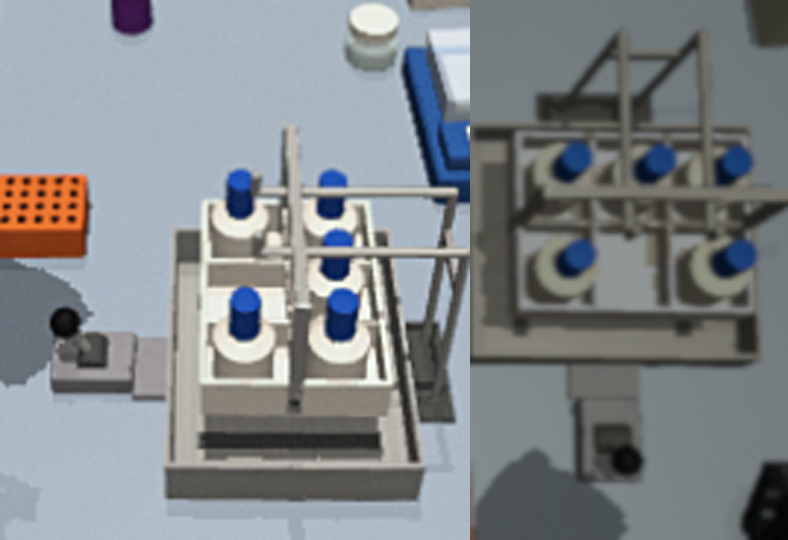

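The basket hangs level on both prongs, with the bar behind the tips and centred. I'll locate the ball next and check that the basket is still.

```bash
python3 -c "
from h import *
s=arm.read_camera('side');t=arm.read_camera('top')
p,e=tri(t,(388.46,234.36),s,(211.57,309.5)); print(p,e)
b=[m[0].round(1) for m in blobs(t) if m[1][4]<100];print(b)
sb=[m[0].round(1) for m in blobs(s) if m[1][4]<100];print(sb)
for q in (b[2],): pass
plan([(p[0]-.045,p[1],.2),(p[0]-.045,p[1],.073),(p[0]+.02,p[1],.073)],np.radians(87.5))"
```

```text
[ 0.42600478 -0.27535948  0.06751114] 0.002369004825777296
[array([372.9, 139.4]), array([399.1, 140. ]), array([423.2, 140.7]), array([424.5, 169.9]), array([373.6, 170.2]), array([  2.5, 265.6])]
[array([297.6, 146.1]), array([241.8, 187.3]), array([302.9, 260.7]), array([302.1, 270.3]), array([304.7, 281. ]), array([303.9, 290.7]), array([421.9, 382.7])]
t 45.83 heading 87.59 tilt [ 7.e-04 -8.e-04 -1.e+00] turn z 0.09 open -6.568122501909355e-05 g 0.0
grasp pt [ 0.3418 -0.2705  0.3259]
[ 0.381 -0.275  0.2  ] [ -3.2  39.4 125.9]
[ 0.381 -0.275  0.073] [ -3.3  39.5 252.9]
[ 0.446 -0.275  0.073] [ -0.5 104.4 252.9]
rotvec [-0.04 -0.04  0.09]
```

step_arm:
  steps:
    - [1,[-0.003,0.036,0.06],[0,0,0]]
    - [1,[-0.003,0.036,0.12],[0,0,0]]
    - [1,[-0.003,0.036,0.18],[0,0,0]]
    - [1,[-0.003,0.036,0.235],[0,0,0]]
    - [1,[-0.003,0.036,0.258],[0,0,0]]
    - [1,[-0.003,0.036,0.258],[0,0,0]]
    - [1,[-0.003,0.036,0.258],[0,0,0]]

```text
clock: 46.7
tcp_pos: [0.3776, -0.2753, 0.2242]
orientation: [0.001, 0.722, 0.692, 0.0]
ft_force: [-0.1, -0.5, 0.7]
opening: 0.0006
grasp_force: 0.0
```

step_arm:
  steps:
    - [1,[0,0.012,0],[0,0,0]]
    - [1,[0,0.024,0],[0,0,0]]
    - [1,[0,0.034,0],[0,0,0]]
    - [1,[0,0.044,0],[0,0,0]]
    - [1,[0,0.054,0],[0,0,0]]
    - [1,[0,0.063,0],[0,0,0]]
    - [1,[0,0.063,0],[0,0,0]]

```text
clock: 47.58
tcp_pos: [0.4405, -0.2777, 0.2229]
orientation: [0.0, 0.722, 0.692, 0.0]
ft_force: [-0.6, -0.1, 0.0]
opening: 0.0002
grasp_force: 0.0
```

```bash
python3 -c "
from h import *
print(arm.state()['ft_force'])
plan([(.443,-.275,.068)],np.radians(87.5))
s=arm.read_camera('side')
m=cv2.inRange(s['frame'][290:330,195:240],(0,0,0),(28,28,28)); n,l,st,g=cv2.connectedComponentsWithStats(m); print([(g[i]+[195,290],st[i,4]) for i in range(1,n) if st[i,4]>10])
for th in (0,.9,1.): 
  a=th-.5; print(th,proj(s,tubp(-.165+.05*np.sin(a),0,.022+.05*np.cos(a))))"
```

```text
[-0.63056441 -0.11193697  0.01156091]
t 47.58 heading 87.58 tilt [ 3.e-04  3.e-04 -1.e+00] turn z 0.08 open 0.00015987817495610396 g 0.0
grasp pt [ 0.4405 -0.2776  0.0682]
[ 0.443 -0.275  0.068] [2.8 2.4 0.2]
rotvec [ 0.02 -0.02  0.08]
[(array([217.76268657, 299.65373134]), np.int32(670))]
0 [210.58744822 309.32216021]
0.9 [228.20676959 309.06475452]
1.0 [230.08014601 309.63783783]
```

step_arm:
  steps:
    - [1,[0,0.002,0],[0,0,0]]
    - [1,[0,0.004,0],[0,0,0]]
    - [1,[0,0.006,0],[0,0,0]]
    - [1,[0,0.006,0],[0,0,0]]

```text
clock: 48.12
tcp_pos: [0.4444, -0.2778, 0.2228]
orientation: [-0.001, 0.722, 0.692, -0.001]
ft_force: [-7.3, 0.4, 1.9]
opening: 0.0001
grasp_force: 3.8
```

step_arm:
  steps:
    - [1,[0,0.002,0],[0,0,0]]
    - [1,[0,0.004,0],[0,0,0]]
    - [1,[0,0.004,0],[0,0,0]]

```text
clock: 48.5
tcp_pos: [0.446, -0.2777, 0.2226]
orientation: [-0.004, 0.723, 0.691, -0.004]
ft_force: [-19.7, -0.3, 10.1]
opening: -0.0002
grasp_force: 10.3
```

The lever is at its stop, with the force rising to 20 N. Back off, rise and check.

step_arm:
  steps:
    - [1,[0,-0.03,0],[0,0,0]]
    - [1,[0,-0.07,0],[0,0,0]]
    - [1,[0,-0.09,-0.03],[0,0,0]]
    - [1,[0,-0.11,-0.09],[0,0,0]]
    - [1,[0,-0.13,-0.15],[0,0,0]]
    - [1,[0,-0.13,-0.21],[0,0,0]]
    - [1,[0,-0.13,-0.25],[0,0,0]]
    - [1,[0,-0.13,-0.25],[0,0,0]]

```text
clock: 49.5
tcp_pos: [0.32, -0.2728, 0.4767]
orientation: [0.004, 0.722, 0.692, 0.001]
ft_force: [-0.1, 0.0, -0.6]
opening: 0.0002
grasp_force: 0.0
```

```bash
python3 -c "
from h import *
s=arm.read_camera('side');t=arm.read_camera('top')
print(arm.state()['clock'],arm.state()['ft_force'])
m=cv2.inRange(s['frame'][290:330,195:240],(0,0,0),(28,28,28)); n,l,st,g=cv2.connectedComponentsWithStats(m); print([(g[i]+[195,290],st[i,4]) for i in range(1,n) if st[i,4]>10])
print([m[0].round(1) for m in blobs(t) if m[1][4]<100],[m[0].round(1) for m in blobs(s) if m[1][4]<100])
cv2.imwrite('pics/h2.png',np.hstack([cv2.resize(s['frame'][200:384,190:350],(470,540),interpolation=cv2.INTER_CUBIC),cv2.resize(t['frame'][90:260,340:440],(318,540),interpolation=cv2.INTER_CUBIC)]))"
```

```text
49.6 [-0.34093526  0.55859948 -0.27003761]
[(array([229.80645161, 310.35483871]), np.int32(62))]
[array([373. , 139.3]), array([399.3, 140.2]), array([423.4, 141.3]), array([373.5, 169.7]), array([422.1, 172.7]), array([  2.5, 265.6])] [array([297.6, 146.1]), array([241.8, 187.3]), array([302.9, 261.1]), array([302. , 270.7]), array([304.4, 281.3]), array([303.2, 291.1]), array([421.9, 382.7])]
```

View pics/h2.png

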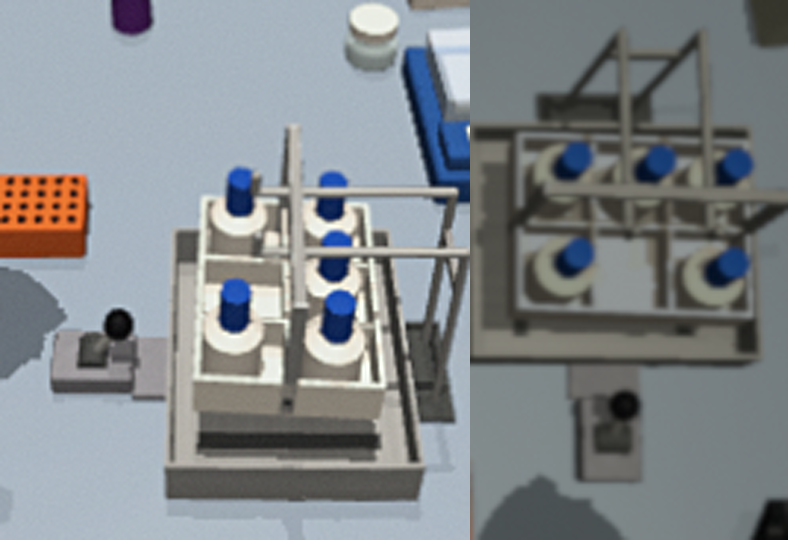

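The lever ball is now at (118,324) in the left crop, matching a reading of 1.0. One bottle seems to have shifted a few mm, so I'll let a second pass and check that everything is still.

step_arm:
  steps:
    - [1,[0,-0.02,0],[0,0,0]]
    - [1,[0,-0.02,0],[0,0,0]]
    - [1,[0,-0.02,0],[0,0,0]]
    - [1,[0,-0.02,0],[0,0,0]]
    - [1,[0,-0.02,0],[0,0,0]]
    - [1,[0,-0.02,0],[0,0,0]]
    - [1,[0,-0.02,0],[0,0,0]]
    - [1,[0,-0.02,0],[0,0,0]]
    - [1,[0,-0.02,0],[0,0,0]]
    - [1,[0,-0.02,0],[0,0,0]]

```text
clock: 50.85
tcp_pos: [0.2998, -0.2717, 0.4732]
orientation: [0.0, 0.722, 0.692, 0.0]
ft_force: [-0.3, 0.2, 0.3]
opening: -0.0003
grasp_force: 0.0
```

```bash
python3 -c "
from h import *
for k in range(3):
  s=arm.read_camera('side');t=arm.read_camera('top')
  print([m[0].round(1) for m in blobs(t) if m[1][4]<100],[m[0].round(1) for m in blobs(s) if m[1][4]<100][2:6])
ts=[m[0] for m in blobs(t) if m[1][4]<100]; ss=[m[0] for m in blobs(s) if m[1][4]<100][2:]
for a in ts[:5]:
  for b in ss:
    p,e=tri(t,a,s,b)
    if e<.004 and .1<p[2]<.25: print(p.round(4),round(e,4))"
```

```text
[array([373.1, 138.7]), array([399.2, 140. ]), array([423.5, 140.8]), array([373.3, 169.3]), array([421.7, 172.4]), array([  2.5, 265.5])] [array([303.5, 260.8]), array([303. , 270.2]), array([304.8, 281. ]), array([304.1, 290.8])]
[array([373.1, 138.7]), array([399.2, 140. ]), array([423.6, 140.8]), array([373.3, 169.3]), array([421.8, 172.4]), array([  2.5, 265.5])] [array([303.5, 260.8]), array([302.7, 270.3]), array([304.8, 281. ]), array([304.1, 290.8])]
[array([373.1, 138.6]), array([399.2, 140. ]), array([423.6, 140.9]), array([373.5, 169.4]), array([421.9, 172.4]), array([  2.5, 265.5])] [array([303.4, 260.8]), array([302.7, 270.3]), array([304.6, 281.2]), array([304.1, 290.8])]
[ 0.6492 -0.2232  0.1775] 0.0011
[ 0.6383 -0.2766  0.2036] 0.0011
[ 0.6444 -0.2853  0.1769] 0.0008
[ 0.6347 -0.3337  0.2026] 0.001
```

step_arm:
  steps:
    - [1,[0,0,0],[0,0,0]]
    - [1,[0,0,0],[0,0,0]]
    - [1,[0,0,0],[0,0,0]]
    - [1,[0,0,0],[0,0,0]]
    - [1,[0,0,0],[0,0,0]]
    - [1,[0,0,0],[0,0,0]]
    - [1,[0,0,0],[0,0,0]]
    - [1,[0,0,0],[0,0,0]]
    - [1,[0,0,0],[0,0,0]]
    - [1,[0,0,0],[0,0,0]]

```text
clock: 52.4
tcp_pos: [0.2998, -0.2717, 0.4731]
orientation: [-0.0, 0.722, 0.692, 0.0]
ft_force: [-0.6, 0.4, 0.3]
opening: 0.0001
grasp_force: 0.0
```

step_arm:
  steps:
    - [1,[0,0,0],[0,0,0]]
    - [1,[0,0,0],[0,0,0]]
    - [1,[0,0,0],[0,0,0]]
    - [1,[0,0,0],[0,0,0]]
    - [1,[0,0,0],[0,0,0]]
    - [1,[0,0,0],[0,0,0]]
    - [1,[0,0,0],[0,0,0]]
    - [1,[0,0,0],[0,0,0]]
    - [1,[0,0,0],[0,0,0]]
    - [1,[0,0,0],[0,0,0]]

```text
clock: 53.65
tcp_pos: [0.2998, -0.2717, 0.4732]
orientation: [-0.0, 0.722, 0.692, 0.0]
ft_force: [-0.0, -0.2, 0.3]
opening: -0.0001
grasp_force: 0.0
```

```bash
python3 -c "
from h import *
for k in range(3):
  s=arm.read_camera('side');t=arm.read_camera('top')
  print([m[0].round(1) for m in blobs(t) if m[1][4]<100][:5],[m[0].round(1) for m in blobs(s) if m[1][4]<100][2:6])
m=cv2.inRange(s['frame'][290:330,195:240],(0,0,0),(28,28,28)); n,l,st,g=cv2.connectedComponentsWithStats(m); print([(g[i]+[195,290],st[i,4]) for i in range(1,n) if st[i,4]>10])"
```

```text
[array([373.1, 138.6]), array([399.3, 139.9]), array([423.5, 140.9]), array([373.4, 169.5]), array([421.9, 172.4])] [array([303.4, 260.8]), array([302.7, 270.4]), array([304.6, 281.2]), array([304.1, 290.8])]
[array([373.1, 138.7]), array([399.2, 140. ]), array([423.6, 140.8]), array([373.5, 169.4]), array([421.9, 172.4])] [array([303.4, 260.8]), array([302.7, 270.4]), array([304.6, 281.2]), array([304.1, 290.8])]
[array([373.1, 138.6]), array([399.2, 139.9]), array([423.6, 140.9]), array([373.4, 169.4]), array([421.9, 172.4])] [array([303.4, 260.8]), array([302.7, 270.4]), array([304.6, 281.2]), array([304.1, 290.8])]
[(array([229.85714286, 310.3015873 ]), np.int32(63))]
```

The basket and bottles are still and the lever is on. Handing in.

```bash
python3 -c "
from station import arm
print(arm.hand_in())"
```

```text
the job is handed in; nothing more can be done
None
```

The job is handed in at about 54 s: all five bottles present stand in their own cells, the basket hangs still and centred on both prongs, and the lever is fully on; one bottle slid about 5 mm inside its cell after hanging but stayed upright.

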